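# Set up a covered mug of leaf tea on the serving tray

## Robot

A 6-joint arm with a two-finger parallel gripper is mounted at the origin on the work surface. World frame = base frame: x ahead of the robot, y to its left, z up, the work surface at z = 0. Lengths are in m, angles in rad, forces in N, time in s.
With the tool pointing down it reaches from about 0.375 to 0.925 m from the base axis. Payload 5.7 kg.
Tool frame: the origin (TCP) lies at the very end of the fingers, on their centre line; the grasp point (between the pads) lies 19 mm behind it; y points along the fingers, x is the direction in which the jaws open and shut, and the axes are right-handed (so a half turn about y gives the same grasp; the last joint's range is limited). The gripper opens to 85 mm and grips with 20 to 120 N. Pads are 22 mm wide; open, the fingers measure 114 mm over their backs; the gripper's body (76 mm by 85 mm) begins 54 mm behind the grasp point. The pads swing forward as they close: fully open they stand 13 mm farther back than shut.
Start: joints at [1.137, 0.359, 1.51, -0, 1.272, -0.115], TCP at [0.188, 0.57, 0.231] pointing down, gripper open.
Joint ranges: [-2.97, 2.97], [-1.01, 2.36], [0.21, 2.38], [-0.96, 4.11], [0.2, 2.71], [-2.98, 2.98]. Speed limits (rad/s): [2.39, 2.39, 3.14, 3.14, 3.14, 3.14].

## Interface

Orientations are given as a rotation vector (axis times angle).
In Python, from workcell import r gives the robot as it stands.
- The arm moves only by the tool servo_tool, never from a script. Its argument "deltas" is text: rows parted by semicolons, each of 6 numbers parted by spaces: the shift along the tool's x, y, z normalised to -1 to 1, where 1 is 25 mm, then the turn, a rotation vector about the tool's x, y, z normalised to -1 to 1, where 1 is 8 degrees. In form: tx ty tz wx wy wz; .... A call has 1 to 10 rows; each row shifts and turns the commanded pose from where the row before left it, along the tool's axes as they then stand; what a row does not reach is not made up. A row lasts 1/10 s, in which the tool goes at most 50 mm and 8.59 degrees, less where a joint would pass 70% of its speed; a pose out of reach is approached as far as the arm can. A call with a number of a shift or a turn outside -1 to 1 is refused whole. A call with a gripper value outside its range is refused whole. "claw" is the opening, from -1 (shut) to 1 (fully open), set as the call begins (left out, the last holds). The fingers move at their own pace and stop on an object; "force" is the grip in N (left out, the last holds). Time passes only in rows, so rows that do not move let the fingers close. It gives the time, the measured TCP pose, the force and the opening at its end, in the units of the state.
- r.sense(): the state, without advancing time (a new reading comes with each control period).
- r.read_camera(name): name is "scene" or "top"; returns a dict with "color" (384x512x3 uint8, red, green, blue), "fx", "fy", "cx", "cy" (pixels), "dist" ([k1, k2, p1, p2, k3] as OpenCV has them; the pictures are not rectified), "extrinsics" (4x4, takes a point from world to camera coordinates). Camera axes: x right, y up, looking along -z (the intrinsics and any distortion apply to the point x, -y, -z); pixel columns grow to the right and rows downward; lengths in m; the calibration is good to about 2 mm. A picture is of the moment at which its call begins. There is no depth.
- r.close_job(): hands the job in, once; it reports no verdict.
The state is a dict: "t": time; "q": joint angles; "joint_vel": joint speeds; "joint_efforts": joint torques, N m; "position": TCP position; "orientation": TCP orientation; "wrist_force": force on the tool from outside, world axes, zero at the start; "moment": the same for the moment, N m; "gripper_width": finger opening in m.
Only numpy, scipy, OpenCV 4.12 (cv2) and the standard library are available. Lean on these libraries where they do the work, as an engineer would, in place of code of your own. Each camera call takes 0.05 s, during which the arm holds its last target.

## Task

Set up one mug for steeping leaf tea on the white serving tray, building it up in this order: lay the bamboo coaster flat in the middle of the tray, stand the blue enamel mug upright in the middle of the coaster, hang the steel mesh strainer in the mug with its flange resting on the mug's rim, and cap the strainer with the green silicone lid so that it sits level over the collar. Put each piece down rather than dropping it, let go of it before fetching the next, and leave the teapot, tea bowl, cork mat and honey jar where they stand.

Things in the scene. Friction and masses are not known exactly. Their poses are not given: they have to be found in the camera images.
- tray: White rectangular serving tray, 240 (its x) by 180 (its y) mm, fixed to the counter; the floor is 6 mm thick and a 6 mm thick rim stands round it to 16 mm above the counter. Origin: centre of the underside, on the counter; so the floor's upper face is 6 mm above the origin. z up.
- coaster_center (a point): Loose bamboo slatted coaster, a rectangle 96 mm (its x, along the slats) by 64 mm (its y) and 14 mm thick, 70 g, lying flat. Best gripped across its 64 mm width. This point is its centre, 7 mm above its underside. z up.
- mug_center (a point): Loose blue enamel mug with black rim, upright, open at the top: 64 mm outside diameter (foot 56), 72 mm tall, wall 3 mm (58 mm inside), 140 g; its handle reaches 60 mm from the axis on its +y side, 14 to 64 mm up, 8 mm thick. Can be gripped across its x axis. Point: on the mug's axis, half-way up, 36 mm above its foot. z up.
- strainer_center (a point): Loose steel mesh strainer, 60 mm tall, 60 g, standing open end up. Mesh cup 44 mm wide at the foot, 48 at 42 mm up; flange 72 mm wide, 42 to 45 mm up, to rest on the mug's rim (its foot is then 30 mm above the mug's, 5 mm play each side); round collar 52 mm wide, wall 2, 45 to 60 mm up: grip that, fingertips just above the flange. Point: on the axis, 30 mm above the foot. z up.
- lid_knob (a point): Loose green silicone lid, knob up, 33 mm tall, 50 g. Disc 72 mm wide, 7 to 11 mm above the lower edge; skirt below it 64 mm wide inside; round knob 22 mm wide, 11 to 33 mm up: grip it, fingertips just above the disc. In place the disc's underside rests on the strainer's collar, the skirt round it with 6 mm play each side. Point: middle of the knob, 22 mm above the lower edge. z up.
- teapot: Brown stoneware teapot with its lid on: not to be moved. Body 140 mm in diameter, 126 mm tall with the lid's knob; spout to 122 mm from the axis on its -x side, handle to 119 mm on its +x side. Loose, 0.75 kg. Origin: centre of the underside.
- tea_bowl: Cream stoneware tea bowl without handle, 68 mm in diameter, 55 mm tall: not to be moved. Loose, 130 g. Origin: centre of the underside.
- cork_mat: Round dark cork mat, 92 mm in diameter, 8 mm thick: not the bamboo coaster, not to be moved. Loose, 40 g. Origin: centre of the underside.
- honey: Amber honey jar with pale lid, 64 mm in diameter, 77 mm tall: not to be moved. Loose, 320 g. Origin: centre of the underside.
Things that resemble listed ones, but are neither listed nor needed, are in the scene too. What is meant by the part that bears mug_center is not red, and is the smaller of those in its own colour. What is shaped like the part that bears lid_knob but pink is not meant.

How it is judged:
On the way, in this order (a step that is already met when the one before it is completed fails the run):
1. the coaster lies released in the middle of the tray (horizontal distance between coaster_center and tray below 0.015 m and z of coaster_center in the frame of tray below 0.0165 m and angle between coaster_center's own z axis and vertical below 0.06 rad and contact force between the fingers and coaster below 0.1 N and linear speed of coaster below 0.03 m/s), for 0.2 s.
2. the mug stands released on the coaster, which is still in the middle of the tray (horizontal distance between coaster_center and tray below 0.015 m and z of coaster_center in the frame of tray below 0.0165 m and angle between each of coaster_center, mug_center's own z axis and vertical below 0.06 rad and horizontal distance between mug_center and coaster_center below 0.01 m and z of mug_center in the frame of coaster_center between 0.0395 and 0.0465 m and contact force between the fingers and mug below 0.1 N and linear speed of mug below 0.03 m/s), for 0.2 s.
3. the strainer hangs released in the mug (horizontal distance between coaster_center and tray below 0.015 m and z of coaster_center in the frame of tray below 0.0165 m and angle between each of coaster_center, mug_center's own z axis and vertical below 0.06 rad and horizontal distance between mug_center and coaster_center below 0.01 m and z of mug_center in the frame of coaster_center between 0.0395 and 0.0465 m and horizontal distance between strainer_center and mug_center below 0.008 m and z of strainer_center in the frame of mug_center between 0.0205 and 0.0275 m and angle between strainer_center's own z axis and vertical below 0.08 rad and contact force between the fingers and strainer below 0.1 N and linear speed of strainer below 0.03 m/s), for 0.2 s.
4. the lid sits released on the strainer (horizontal distance between coaster_center and tray below 0.015 m and z of coaster_center in the frame of tray below 0.0165 m and angle between each of coaster_center, mug_center's own z axis and vertical below 0.06 rad and horizontal distance between mug_center and coaster_center below 0.01 m and z of mug_center in the frame of coaster_center between 0.0395 and 0.0465 m and horizontal distance between strainer_center and mug_center below 0.008 m and z of strainer_center in the frame of mug_center between 0.0205 and 0.0275 m and angle between each of strainer_center, lid_knob's own z axis and vertical below 0.08 rad and horizontal distance between lid_knob and strainer_center below 0.008 m and z of lid_knob in the frame of strainer_center between 0.0415 and 0.0485 m and contact force between the fingers and lid below 0.1 N and linear speed of lid below 0.03 m/s), for 0.2 s.
At the end, for the whole second after the job is handed in: Coaster flat on the tray floor, within 15 mm of the tray's centre; mug upright on it, within 10 mm of its centre; strainer hanging level in the mug by its flange, within 8 mm of the axis; lid level on the collar, within 8 mm of its axis; all four released and at rest (all of step 4 and contact force between the fingers and coaster below 0.1 N and linear speed of each of coaster, mug, strainer below 0.03 m/s and contact force between the fingers and mug below 0.1 N and contact force between the fingers and strainer below 0.1 N); the robot touches nothing.
It fails at once if the teapot, tea bowl, cork mat or honey jar is shifted by more than 15 mm (distance of any of teapot, tea_bowl, cork_mat, honey from where it was at the start of the episode above 0.015 m).
It fails at once if a piece is dropped: it moves faster than 0.6 m/s (about 18 mm of free fall) with no finger on it ((linear speed of coaster above 0.6 m/s and contact force between the fingers and coaster below 0.05 N) or (linear speed of mug above 0.6 m/s and contact force between the fingers and mug below 0.05 N) or (linear speed of strainer above 0.6 m/s and contact force between the fingers and strainer below 0.05 N) or (linear speed of lid above 0.6 m/s and contact force between the fingers and lid below 0.05 N)).
It also fails if it takes over 125 s, if anything falls off the work surface, if the arm or the gripper's body presses on something with over 40 N, if the wrist force passes 120 N, or if a joint passes its speed limit or range.

## Working session

There is one attempt and no reset: what is moved stays moved. The work goes in short steps, Python scripts to look and compute and a tool call to move; the robot and the scene stay as the last step left them, time stands still between calls to the robot, and variables do not carry over. Pictures are saved under pics/ and viewed, and the job is handed in when it is done.

Besides the shell and the picture viewer there is one more tool, called after ">>>" in YAML: its name, and indented under it one key for each argument. servo_tool: Moves the arm, as the interface text tells. Its arguments: {"type":"object","properties":{"deltas":{"type":"string"},"claw":{"type":"number"},"force":{"type":"number"}},"required":["deltas"]}

```bash
mkdir -p pics; ls; python3 - <<'E'
from workcell import r
import cv2,pickle
for n in("scene","top"):
    c=r.read_camera(n); pickle.dump(c,open(f"{n}0.pkl","wb"))
    cv2.imwrite(f"pics/{n}0.png",cv2.resize(c["color"][:,:,::-1],None,fx=1.5,fy=1.5,interpolation=cv2.INTER_CUBIC))
    print(n,c["fx"],c["fy"],c["cx"],c["cy"],c["dist"],c["extrinsics"])
print(r.sense())
E
```

```text
pics
scene 348.47103632201873 348.47103632201873 258.40377133167414 197.57685254448648 [-0.0919496  0.         0.         0.         0.       ] [[-0.67821656  0.73459234 -0.01990949  0.43373052]
 [-0.53726737 -0.47718681  0.6954398   0.25804024]
 [ 0.50136421  0.48235551  0.71830849 -1.42092405]
 [ 0.          0.          0.          1.        ]]
top 375.8075516537948 375.8075516537948 261.89039452939176 190.20481959648123 [-0.09932229  0.          0.          0.          0.        ] [[ 2.86233459e-02 -9.99590125e-01 -5.34469756e-04 -2.96945972e-02]
 [ 9.97739565e-01  2.85378252e-02  6.08387476e-02 -6.27207388e-01]
 [-6.07985587e-02 -2.27467014e-03  9.98147465e-01 -1.08068865e+00]
 [ 0.00000000e+00  0.00000000e+00  0.00000000e+00  1.00000000e+00]]
{'t': 0.1, 'q': array([ 1.13687093e+00,  3.59434781e-01,  1.51134945e+00,  3.70773693e-05,
        1.27249256e+00, -1.15066036e-01]), 'joint_vel': array([ 6.29678754e-04, -6.17449134e-05, -3.39742137e-03,  9.64804721e-04,
        6.61562106e-04, -8.37511724e-04]), 'joint_efforts': array([ 5.02518615e-04, -5.28651595e+01, -2.79352033e+01, -3.24748910e-06,
        4.91024199e-03, -2.51559712e-06]), 'position': array([0.18780222, 0.5691962 , 0.23052696]), 'orientation': array([-1.34415672, -0.97005073,  0.97251493]), 'wrist_force': array([-0.49278539,  0.27504976,  0.15448513]), 'moment': array([ 0.01281016,  0.06918024, -0.02418131]), 'gripper_width': 0.08513663811219307}
```

View pics/scene0.png

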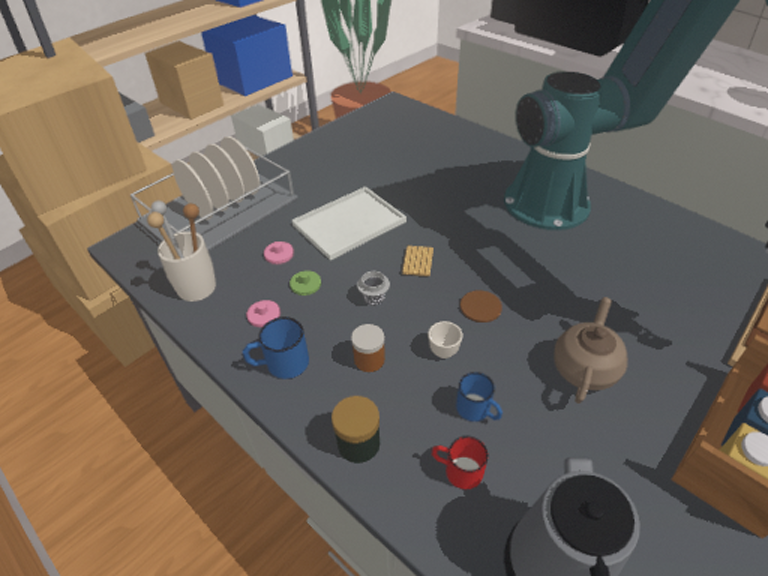

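View pics/top0.png

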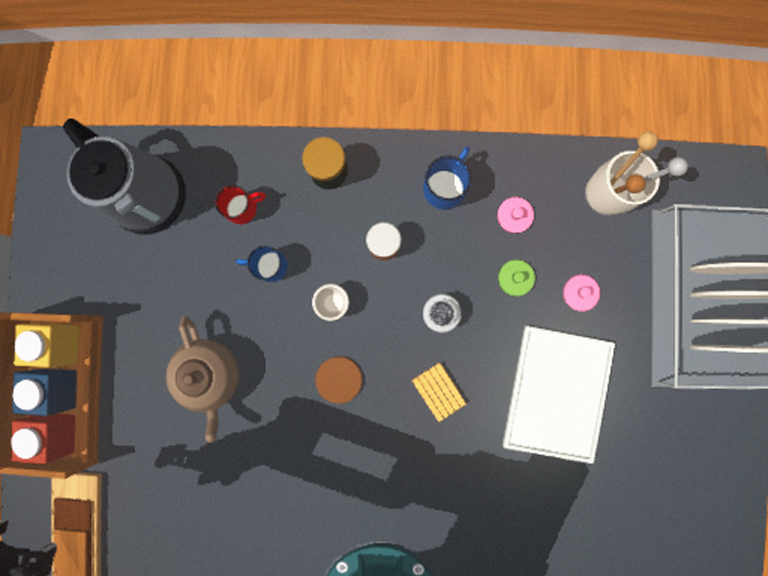

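```bash
cat > h.py <<'E'
import numpy as np, cv2, pickle
from scipy.spatial.transform import Rotation as Rn
F=np.diag([1.,-1,-1])
def K(c): return np.array([[c["fx"],0,c["cx"]],[0,c["fy"],c["cy"]],[0,0,1.]])
def ext(c): E=c["extrinsics"]; return F@E[:3,:3],F@E[:3,3]
def ray(c,p):
    R,t=ext(c); u=cv2.undistortPoints(np.array(p,float).reshape(-1,1,2),K(c),np.array(c["dist"])).reshape(-1,2)
    d=np.c_[u,np.ones(len(u))]@R; return -R.T@t, d/np.linalg.norm(d,axis=1)[:,None]
def plane(c,p,z):
    o,d=ray(c,p); return o+d*((z-o[2])/d[:,2])[:,None]
def tri(c1,p1,c2,p2):
    o1,d1=ray(c1,p1);o2,d2=ray(c2,p2);d1=d1[0];d2=d2[0]
    s=np.linalg.lstsq(np.c_[d1,-d2],o2-o1,rcond=None)[0]
    a=o1+s[0]*d1;b=o2+s[1]*d2; return (a+b)/2,np.linalg.norm(a-b)
def proj(c,X):
    R,t=ext(c); return cv2.projectPoints(np.array(X,float).reshape(-1,1,3),cv2.Rodrigues(R)[0],t,K(c),np.array(c["dist"]))[0].reshape(-1,2)
def hsv(c): return cv2.cvtColor(c["color"],cv2.COLOR_RGB2HSV)
def mask(c,lo,hi,roi):
    m=cv2.inRange(hsv(c),np.array(lo),np.array(hi)); z=np.zeros_like(m); x0,y0,x1,y1=roi; z[y0:y1,x0:x1]=m[y0:y1,x0:x1]; return z
def big(m):
    cs=cv2.findContours(m,cv2.RETR_EXTERNAL,cv2.CHAIN_APPROX_NONE)[0]; return max(cs,key=cv2.contourArea)
def crop(c,roi,s,name):
    x0,y0,x1,y1=roi; cv2.imwrite("pics/"+name,cv2.resize(c["color"][y0:y1,x0:x1,::-1],None,fx=s,fy=s,interpolation=cv2.INTER_CUBIC))
def go(s,pos=None,yaw=None):
    """deltas: first the turn about tool y (down), then the shift in the turned tool frame. yaw=direction of tool x in world"""
    R=Rn.from_rotvec(s["orientation"]).as_matrix()
    x=R[:,0]; print("pos",s["position"].round(4),"yaw",np.degrees(np.arctan2(x[1],x[0])).round(2),"y axis",R[:,1].round(4),"w",round(s["gripper_width"],4),"F",s["wrist_force"].round(1),"t",s["t"])
    if yaw is not None:
        y=np.array([0,0,-1.]);xx=np.array([np.cos(yaw),np.sin(yaw),0]);T=np.c_[xx,y,np.cross(xx,y)]
    else: T=R
    w=Rn.from_matrix(R.T@T).as_rotvec(degrees=True); print("turn/8deg",(w/8).round(3))
    if pos is not None: print("shift/25mm",(T.T@(np.array(pos)-s["position"])/.025).round(3))
E
python3 - <<'E'
from h import *
s=pickle.load(open("scene0.pkl","rb"));t=pickle.load(open("top0.pkl","rb"))
a=cv2.hconcat([cv2.resize(t["color"][140:320,150:420,::-1],None,fx=2.9,fy=2.9,interpolation=cv2.INTER_CUBIC)])
cv2.imwrite("pics/topc.png",a)
crop(s,(150,110,350,320),2.8,"scenec.png")
E
```

```text
(no output)
```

View pics/topc.png

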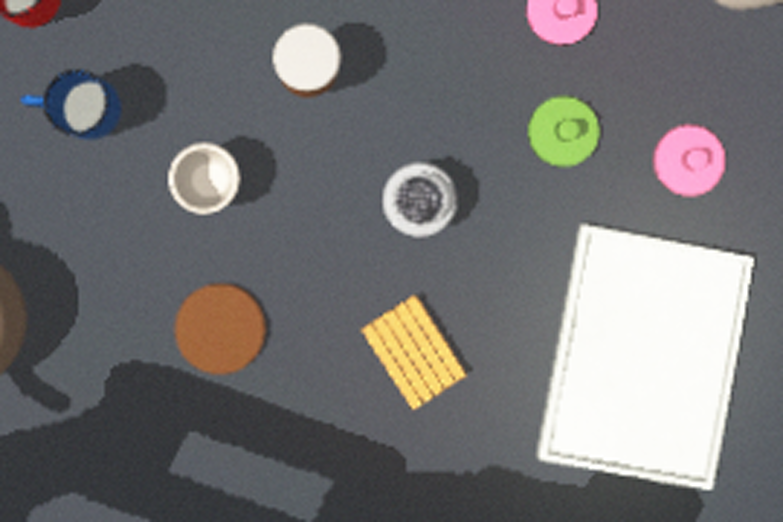

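View pics/scenec.png

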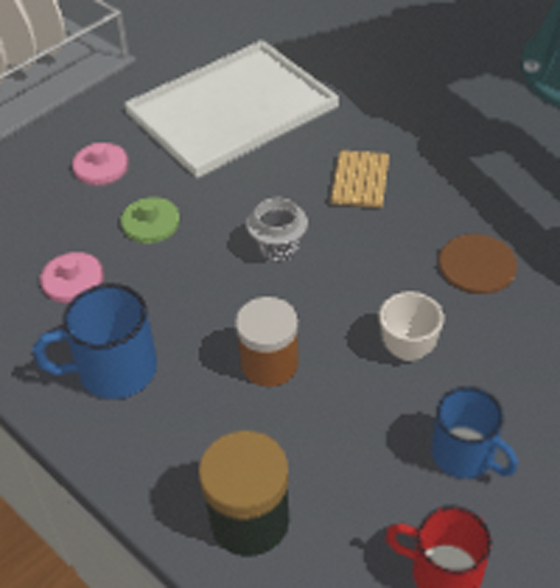

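```bash
python3 - <<'E'
from h import *
s=pickle.load(open("scene0.pkl","rb"));t=pickle.load(open("top0.pkl","rb"))
np.set_printoptions(precision=4,suppress=True)
def quad(m):
    k=cv2.morphologyEx(m,cv2.MORPH_CLOSE,np.ones((5,5)));h=cv2.convexHull(big(k)); 
    e=1.0
    while True:
        q=cv2.approxPolyDP(h,e,True)
        if len(q)<=4: return q.reshape(-1,2).astype(float),cv2.contourArea(h)
        e+=.25
print(hsv(t)[263,373],hsv(s)[147,232],hsv(t)[261,292],hsv(s)[174,278])
# tray
for nm,mt,ms in (("coaster",mask(t,(15,90,120),(30,255,255),(270,235,315,285)),mask(s,(15,60,90),(30,255,255),(260,155,300,190))),
                 ("tray",mask(t,(0,0,190),(180,60,255),(330,210,415,312)),mask(s,(0,0,110),(180,60,255),(190,120,275,175)))):
    qt,a=quad(mt);qs,b=quad(ms);print(nm,"top\n",qt,a,"\nscene\n",qs,b)
    used=[]
    for p in qt:
        best=min(((tri(t,p,s,q),tuple(q)) for q in qs),key=lambda v:v[0][1]); print(p,best[1],best[0])
    z=.014 if nm=="coaster" else .016
    P=plane(t,qt,z);print("plane top",P.tolist(),P.mean(0));print([np.linalg.norm(P[i]-P[i-1]).round(4) for i in range(4)],[np.degrees(np.arctan2(*(P[i]-P[i-1])[[1,0]])).round(1) for i in range(4)])
    if nm=="tray":
        P=plane(s,qs,z);print("plane scene",P.mean(0))
    mr=cv2.minAreaRect(np.float32(plane(t,cv2.convexHull(big(cv2.morphologyEx(mt,cv2.MORPH_CLOSE,np.ones((5,5))))).reshape(-1,2),z)[:,:2]*1000));print("minAreaRect mm",mr)
E
```

```text
[ 30   2 252] [ 30  10 203] [ 23 142 248] [ 18 116 192]
coaster top
 [[291. 242.]
 [310. 269.]
 [293. 280.]
 [275. 254.]] 744.5 
scene
 [[288. 165.]
 [286. 183.]
 [268. 182.]
 [272. 163.]] 350.0
[291. 242.] (np.float64(268.0), np.float64(182.0)) (array([ 0.4787, -0.1019,  0.0076]), np.float64(0.000695499526459905))
[310. 269.] (np.float64(272.0), np.float64(163.0)) (array([ 0.3998, -0.1565,  0.0142]), np.float64(0.005833206981569586))
[293. 280.] (np.float64(286.0), np.float64(183.0)) (array([ 0.3491, -0.1208, -0.1013]), np.float64(0.002271664041146009))
[275. 254.] (np.float64(286.0), np.float64(183.0)) (array([ 0.4407, -0.0542,  0.0057]), np.float64(0.0037605767646597043))
plane top [[0.47894591577532686, -0.10111092204224725, 0.014000000000000012], [0.40169631002140027, -0.15875911048410832, 0.014000000000000012], [0.3684677076150522, -0.10992116140008813, 0.014000000000000012], [0.44274797037153585, -0.05531235797635921, 0.014000000000000012]] [ 0.423  -0.1063  0.014 ]
[np.float64(0.0584), np.float64(0.0964), np.float64(0.0591), np.float64(0.0922)] [np.float64(-51.7), np.float64(
[... 700 characters left out ...]
 np.float64(144.0)) (array([ 0.318 , -0.2363,  0.0149]), np.float64(0.002569691990301965))
plane top [[0.5535860990077613, -0.272916080070311, 0.016000000000000014], [0.5252536417262401, -0.45108211504166007, 0.016000000000000014], [0.2916071904285499, -0.4106991932363835, 0.016000000000000014], [0.31902826579881105, -0.2370198408708851, 0.016000000000000014]] [ 0.4224 -0.3429  0.016 ]
[np.float64(0.2373), np.float64(0.1804), np.float64(0.2371), np.float64(0.1758)] [np.float64(-8.7), np.float64(-99.0), np.float64(170.2), np.float64(81.0)]
plane scene [ 0.4251 -0.3373  0.016 ]
minAreaRect mm ((423.51495361328125, -343.001220703125), (183.42108154296875, 241.15603637695312), 80.75588989257812)
```

```bash
python3 - <<'E'
from h import *
s=pickle.load(open("scene0.pkl","rb"));t=pickle.load(open("top0.pkl","rb"))
np.set_printoptions(precision=4,suppress=True)
def circ(c,m,z):
    h=cv2.convexHull(big(m)).reshape(-1,2); (u,v),(a,b),_=cv2.fitEllipse(big(m)); P=plane(c,h,z); (x,y),rr=cv2.minEnclosingCircle(np.float32(P[:,:2])); 
    return (round(u,1),round(v,1)),(round(x,4),round(y,4)),round(2000*rr,1)
J={}
mt=mask(t,(35,90,90),(75,255,255),(325,165,362,205));ms=mask(s,(35,60,60),(75,255,255),(190,175,218,200))
print("lid disc");print(circ(t,mt,.011));print(circ(s,ms,.011))
print(tri(t,circ(t,mt,.011)[0],s,circ(s,ms,.011)[0]))
# strainer bright
print("strainer",hsv(t)[208,282],hsv(t)[208,300],hsv(t)[205,270])
mt=mask(t,(0,0,130),(180,60,255),(275,190,312,228));ms=mask(s,(0,0,110),(180,70,255),(235,178,263,205))
print(circ(t,mt,.045),circ(s,ms,.045)); print(tri(t,circ(t,mt,.045)[0],s,circ(s,ms,.045)[0]))
cv2.imwrite("pics/ms.png",cv2.resize(cv2.hconcat([mt[185:230,270:315],ms[170:215,228:273]]),None,fx=6,fy=6))
# mug
mt=mask(t,(100,90,30),(125,255,255),(150,155,200,195));ms=mask(s,(100,90,30),(125,255,255),(295,240,345,290))
print("mug",circ(t,mt,.072),circ(s,ms,.072))
cv2.imwrite("pics/mm.png",cv2.resize(cv2.hconcat([mt[150:200,150:200],ms[240:290,295:345]]),None,fx=6,fy=6))
v=lambda c,r,n:crop(c,r,9,n)
a=cv2.hconcat([cv2.resize(x,(390,390),interpolation=cv2.INTER_CUBIC) for x in (t["color"][150:200,152:202,::-1],s["color"][238:288,295:345,::-1])])
b=cv2.hconcat([cv2.resize(x,(390,390),interpolation=cv2.INTER_CUBIC) for x in (t["color"][185:230,272:317,::-1],s["color"][170:215,228:273,::-1])])
c=cv2.hconcat([cv2.resize(x,(390,390),interpolation=cv2.INTER_CUBIC) for x in (t["color"][160:210,319:369,::-1],s["color"][165:215,180:230,::-1])])
cv2.imwrite("pics/cl1.png",a);cv2.imwrite("pics/cl2.png",b);cv2.imwrite("pics/cl3.png",c)
cv2.imwrite("pics/all.png",cv2.resize(cv2.vconcat([a,b,c]),(400,600),interpolation=cv2.INTER_AREA))
E
```

```text
lid disc
((343.9, 184.7), (0.651, -0.2545), 73.6)
((203.3, 188.4), (0.6541, -0.2471), 80.6)
(array([ 0.6508, -0.2544,  0.0036]), np.float64(0.004030523193353126))
strainer [165   3 203] [126   9 145] [113  20 101]
((294.0, 208.6), (0.5766, -0.105), 73.7) ((249.0, 189.3), (0.5748, -0.0944), 96.6)
(array([ 0.575 , -0.1036,  0.0416]), np.float64(0.004094750203193217))
mug ((176.5, 175.5), (0.6575, 0.2362), 98.6) ((318.0, 265.8), (0.6745, 0.2533), 103.7)
```

View pics/cl1.png

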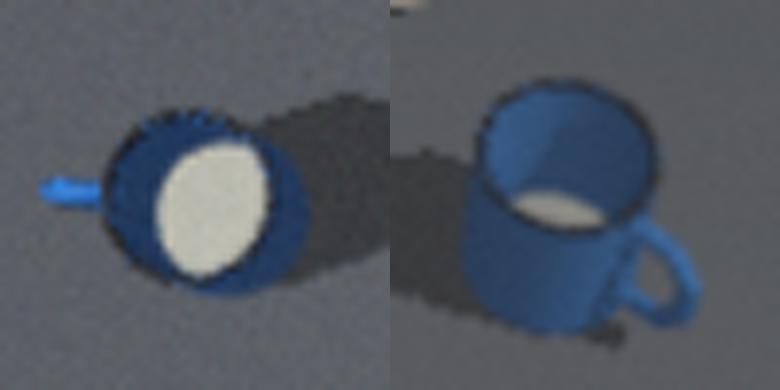

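View pics/cl2.png

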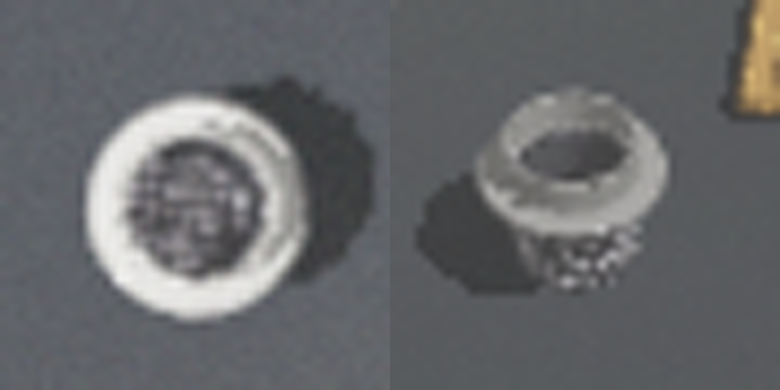

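View pics/cl3.png

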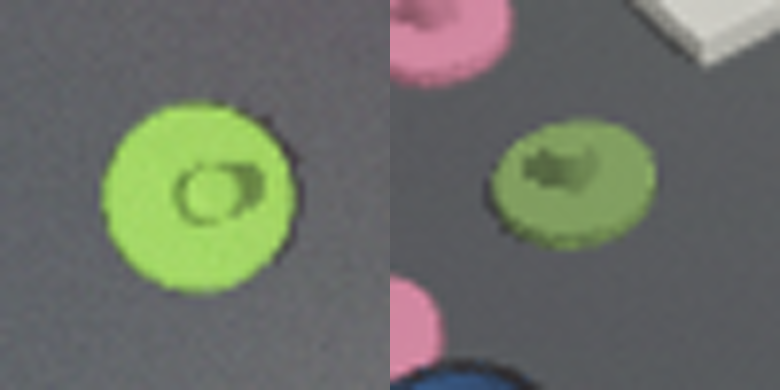

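View pics/mm.png

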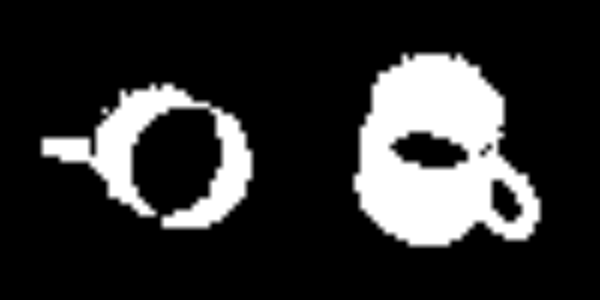

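View pics/ms.png

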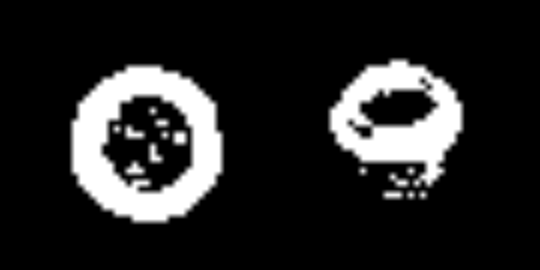

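```bash
python3 - <<'E'
from h import *
s=pickle.load(open("scene0.pkl","rb"));t=pickle.load(open("top0.pkl","rb"))
np.set_printoptions(precision=4,suppress=True)
def dark(c,roi,v):
    m=mask(c,(0,0,0),(180,255,v),roi); return m
mt=dark(t,(162,160,190,190),62);ms=dark(s,(303,244,332,272),50)
cv2.imwrite("pics/dk.png",cv2.resize(cv2.hconcat([mt[150:200,150:200],ms[238:288,295:345]]),None,fx=6,fy=6))
print("rim tri",tri(t,[175.5,174.7],s,[317.4,257.8]), plane(t,[175.5,174.7],.072),plane(s,[317.4,257.8],.072))
print("handle tip",plane(t,[157.5,174.2],.04))
print("lid tri",tri(t,[343.9,184.7],s,[203.1,187.4]),"knob top",plane(t,[345.5,184.3],.033), plane(s,[203.1,187.4],.011))
print("strainer tri",tri(t,[294,208.6],s,[249,190.2]),plane(s,[249,190.2],.045))
E
```

```text
rim tri (array([0.6606, 0.2341, 0.0681]), np.float64(0.0032480481104097646)) [[0.6612 0.2319 0.072 ]] [[0.6619 0.2366 0.072 ]]
handle tip [[0.6644 0.2923 0.04  ]]
lid tri (array([ 0.6507, -0.2536,  0.0088]), np.float64(0.0029697519249939483)) knob top [[ 0.6511 -0.2542  0.033 ]] [[ 0.6512 -0.2504  0.011 ]]
strainer tri (array([ 0.575 , -0.1039,  0.0372]), np.float64(0.0042335635696878066)) [[ 0.5792 -0.0966  0.045 ]]
```

View pics/dk.png

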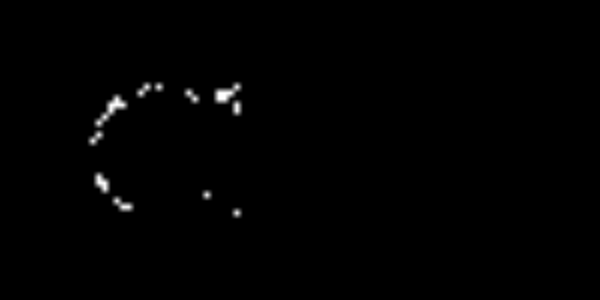

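```bash
python3 - <<'E'
from h import *
from workcell import r
go(r.sense(),[0.424,-0.1065,0.15],np.radians(125.5))
go(r.sense(),[0.424,-0.1065,0.15],np.radians(-54.5))
E
```

```text
pos [0.1878 0.5692 0.2305] yaw 71.73 y axis [-7.0e-04 -1.5e-03 -1.0e+00] w 0.0851 F [-0.5  0.3  0.2] t 0.1
turn/8deg [-0.007 -6.721 -0.01 ]
shift/25mm [-27.49    3.221   8.003]
pos [0.1878 0.5692 0.2305] yaw 71.73 y axis [-7.0e-04 -1.5e-03 -1.0e+00] w 0.0851 F [-0.5  0.3  0.2] t 0.1
turn/8deg [ 1.2000e-02  1.5779e+01 -8.0000e-03]
shift/25mm [27.49   3.221 -8.003]
```

>>> servo_tool:
  deltas: "-0.63 0 -1 0 0 0;-0.63 0 -1 0 0 0;-0.63 0 -1 0 0 0;-0.63 0 -1 0 0 0;-0.63 0 -1 0 0 0;-0.63 0 -1 0 0 0;-0.63 0 -1 0 0 0;-0.63 0 -1 0 0 0;-0.63 0 -1 0 0 0;-0.63 0 -1 0 0 0"
  claw: 1
  force: 40

```text
t: 1.1
position: [0.3765, 0.3406, 0.231]
orientation: [-1.343, -0.971, 0.972]
wrist_force: [0.2, 0.2, 0.8]
gripper_width: 0.0856
```

>>> servo_tool:
  deltas: "-0.63 0 -1 0 0 0;-0.63 0 -1 0 0 0;-0.63 0 -1 0 0 0;-0.63 0 -1 0 0 0;0 0 0 0 1 0;0 0 0 0 1 0;0 0 0 0 1 0;0 0 0 0 1 0;0 0 0 0 1 0;0 0 0 0 1 0"

```text
t: 2.1
position: [0.451, 0.2505, 0.2309]
orientation: [-1.547, -0.32, 0.321]
wrist_force: [0.8, 1.1, -0.6]
gripper_width: 0.0853
```

>>> servo_tool:
  deltas: "0 0 0 0 1 0;0 0 0 0 1 0;0 0 0 0 1 0;0 0 0 0 1 0;0 0 0 0 1 0;0 0 0 0 1 0;0 0 0 0 1 0;0 0 0 0 1 0;0 0 0 0 1 0;0 0 0 0 0.78 0"

```text
t: 3.1
position: [0.451, 0.2505, 0.2309]
orientation: [-1.44, 0.747, -0.746]
wrist_force: [-1.0, -0.2, -0.7]
gripper_width: 0.0854
```

```bash
python3 - <<'E'
from h import *
from workcell import r
go(r.sense(),[0.424,-0.1065,0.1],np.radians(-54.5))
E
```

```text
pos [0.451  0.2505 0.2309] yaw -54.81 y axis [-9.e-04 -4.e-04 -1.e+00] w 0.0854 F [-1.  -0.2 -0.7] t 3.1
turn/8deg [ 0.007 -0.039 -0.001]
shift/25mm [11.     5.237 -9.171]
```

>>> servo_tool:
  deltas: "0.92 0 -0.765 0 0 0;0.92 0 -0.765 0 0 0;0.92 0 -0.765 0 0 0;0.92 0 -0.765 0 0 0;0.92 0 -0.765 0 0 0;0.92 0 -0.765 0 0 0;0.92 0 -0.765 0 0 0;0.92 0 -0.765 0 0 0;0.92 0 -0.765 0 0 0;0.92 0 -0.765 0 0 0"

```text
t: 4.1
position: [0.4286, -0.0488, 0.2311]
orientation: [-1.441, 0.742, -0.742]
wrist_force: [-0.2, 0.3, -0.1]
gripper_width: 0.0857
```

>>> servo_tool:
  deltas: "0.9 0 -0.76 0 0 0;0.9 0 -0.76 0 0 0;0 1 0 0 0 0;0 1 0 0 0 0;0 1 0 0 0 0;0 1 0 0 0 0;0 1 0 0 0 0;0 1 0 0 0 0;0 0 0 0 0 0"

```text
t: 5.0
position: [0.4218, -0.1054, 0.0789]
orientation: [-1.441, 0.747, -0.737]
wrist_force: [-1.1, -0.4, 0.2]
gripper_width: 0.0855
```

```bash
python3 - <<'E'
from h import *
from workcell import r
go(r.sense(),[0.424,-0.1065,0.003],np.radians(-54.5))
for n in("scene","top"):
    c=r.read_camera(n); pickle.dump(c,open(f"{n}1.pkl","wb"))
    p=proj(c,[[0.424,-0.1065,0.08]])[0].astype(int); x,y=p
    crop(c,(x-60,y-60,x+60,y+60),5,f"{n}1.png")
E
```

```text
pos [ 0.4218 -0.1054  0.0789] yaw -54.51 y axis [-0.0058  0.0024 -1.    ] w 0.0855 F [-1.1 -0.4  0.2] t 5.0
turn/8deg [ 0.024 -0.002 -0.038]
shift/25mm [0.088 3.036 0.044]
```

View pics/scene1.png

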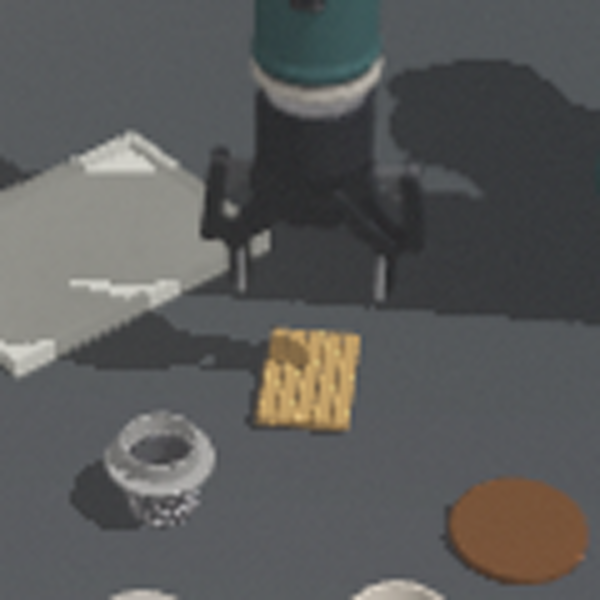

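View pics/top1.png

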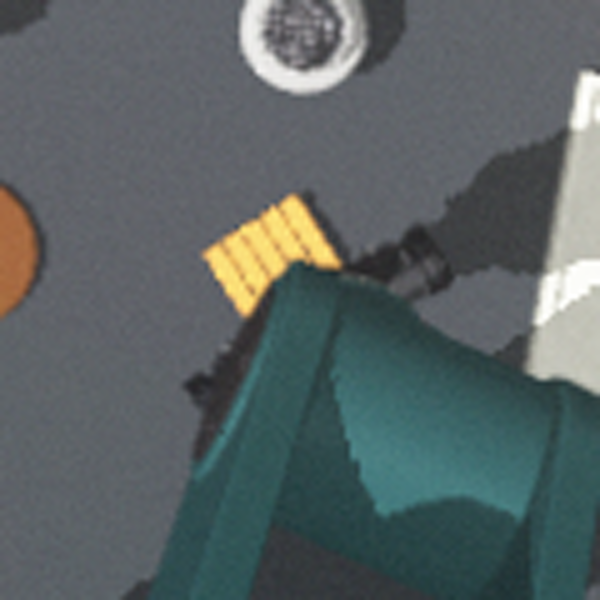

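>>> servo_tool:
  deltas: "0.09 0.6 0.04 0 0 0;0 0.6 0 0 0 0;0 0.6 0 0 0 0;0 0.6 0 0 0 0;0 0.4 0 0 0 0;0 0.2 0 0 0 0;0 0 0 0 0 0;0 0 0 0 0 0"

```text
t: 5.9
position: [0.4269, -0.1078, 0.0069]
orientation: [-1.44, 0.741, -0.743]
wrist_force: [0.6, -0.2, -0.6]
gripper_width: 0.0858
```

```bash
python3 - <<'E'
from h import *
from workcell import r
go(r.sense(),[0.424,-0.1065,-0.001],np.radians(-54.5))
E
```

```text
pos [ 0.4269 -0.1078  0.0069] yaw -54.51 y axis [ 7.e-04 -4.e-04 -1.e+00] w 0.0858 F [ 0.6 -0.2 -0.6] t 5.9
turn/8deg [-0.002 -0.001  0.005]
shift/25mm [-0.109  0.314 -0.063]
```

>>> servo_tool:
  deltas: "-0.1 0.15 -0.06 0 0 0;0 0.15 0 0 0 0;0 0 0 0 0 0"

```text
t: 6.2
position: [0.4233, -0.1063, -0.0014]
orientation: [-1.441, 0.742, -0.741]
wrist_force: [0.4, 0.3, 0.5]
gripper_width: 0.0857
```

>>> servo_tool:
  deltas: "0 0 0 0 0 0;0 0 0 0 0 0;0 0 0 0 0 0;0 0 0 0 0 0;0 0 0 0 0 0;0 0 0 0 0 0;0 0 0 0 0 0"
  claw: -1
  force: 40

```text
t: 6.9
position: [0.4238, -0.1065, -0.0009]
orientation: [-1.44, 0.742, -0.742]
wrist_force: [-1.9, 1.3, 4.9]
gripper_width: 0.0625
```

>>> servo_tool:
  deltas: "0 -0.2 0 0 0 0;0 -0.5 0 0 0 0;0 -1 0 0 0 0;0 -1 0 0 0 0;0 -1 0 0 0 0;0 0 0 0 0 0;0 0 0 0 0 0"

```text
t: 7.6
position: [0.4241, -0.1066, 0.0917]
orientation: [-1.44, 0.741, -0.743]
wrist_force: [-0.2, -0.1, -0.9]
gripper_width: 0.0628
```

```bash
python3 - <<'E'
from h import *
from workcell import r
go(r.sense(),[0.4235,-0.343,0.09],np.radians(-54.5))
go(r.sense(),[0.4235,-0.343,0.09],np.radians(-9+0))
for n in("scene",):
    c=r.read_camera(n); pickle.dump(c,open(f"{n}2.pkl","wb"))
    x,y=proj(c,[[0.424,-0.1065,0.08]])[0].astype(int)
    crop(c,(x-60,y-60,x+60,y+60),5,f"{n}2.png")
E
```

```text
pos [ 0.4241 -0.1066  0.0917] yaw -54.5 y axis [ 1.5e-03 -8.0e-04 -1.0e+00] w 0.0628 F [-0.2 -0.1 -0.9] t 7.6
turn/8deg [-0.005 -0.     0.011]
shift/25mm [ 7.683  0.066 -5.512]
pos [ 0.4241 -0.1066  0.0917] yaw -54.5 y axis [ 1.5e-03 -8.0e-04 -1.0e+00] w 0.0628 F [-0.2 -0.1 -0.9] t 7.6
turn/8deg [-1.000e-03 -5.688e+00  1.200e-02]
shift/25mm [ 1.453  0.066 -9.343]
```

View pics/scene2.png

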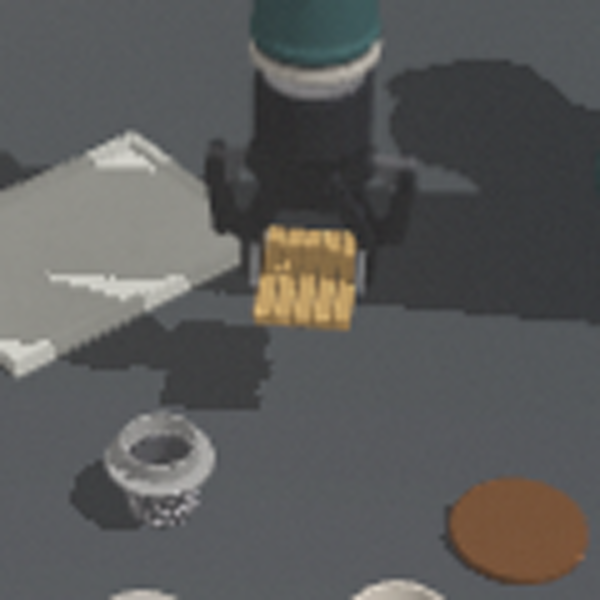

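>>> servo_tool:
  deltas: "0.96 0 -0.69 0 0 0;0.96 0 -0.69 0 0 0;0.96 0 -0.69 0 0 0;0.96 0 -0.69 0 0 0;0.96 0 -0.69 0 0 0;0.96 0 -0.69 0 0 0;0.96 0 -0.69 0 0 0;0.96 0 -0.69 0 0 0;0 0 0 0 0 0;0 0 0 0 0 0"

```text
t: 8.65
position: [0.4219, -0.3425, 0.0897]
orientation: [-1.439, 0.745, -0.741]
wrist_force: [-0.1, -0.4, -0.1]
gripper_width: 0.0624
```

```bash
python3 - <<'E'
from h import *
from workcell import r
go(r.sense(),[0.4235,-0.343,0.0055],np.radians(-54.5))
E
```

```text
pos [ 0.4219 -0.3425  0.0897] yaw -54.59 y axis [-0.002   0.0023 -1.    ] w 0.0624 F [-0.1 -0.4 -0.1] t 8.65
turn/8deg [ 0.002 -0.011 -0.022]
shift/25mm [0.053 3.37  0.039]
```

>>> servo_tool:
  deltas: "0.05 0.8 0.04 0 0 0;0 0.8 0 0 0 0;0 0.8 0 0 0 0;0 0.4 0 0 0 0;0 0.2 0 0 0 0;0 0.15 0 0 0 0;0 0.1 0 0 0 0;0 0 0 0 0 0;0 0 0 0 0 0"

```text
t: 9.55
position: [0.4247, -0.3437, 0.0106]
orientation: [-1.441, 0.741, -0.743]
wrist_force: [0.0, 0.0, -1.1]
gripper_width: 0.0628
```

```bash
python3 - <<'E'
from h import *
from workcell import r
go(r.sense(),[0.4235,-0.343,0.0055],np.radians(-54.5))
E
```

```text
pos [ 0.4247 -0.3437  0.0106] yaw -54.51 y axis [ 6.e-04 -8.e-04 -1.e+00] w 0.0628 F [ 0.   0.  -1.1] t 9.55
turn/8deg [-0.    -0.001  0.007]
shift/25mm [-0.05   0.205 -0.025]
```

>>> servo_tool:
  deltas: "0 0.1 0 0 0 0;0 0.1 0 0 0 0;0 0 0 0 0 0;0 0 0 0 0 0"

```text
t: 9.95
position: [0.4245, -0.3435, 0.0051]
orientation: [-1.441, 0.742, -0.742]
wrist_force: [-0.6, -0.3, -0.9]
gripper_width: 0.0627
```

>>> servo_tool:
  deltas: "0 0 0 0 0 0;0 0 0 0 0 0;0 0 0 0 0 0;0 0 0 0 0 0;0 0 0 0 0 0;0 -0.5 0 0 0 0;0 -1 0 0 0 0;0 -1 0 0 0 0;0 -1 0 0 0 0;0 -1 0 0 0 0"
  claw: 1

```text
t: 10.95
position: [0.4244, -0.3433, 0.1195]
orientation: [-1.441, 0.742, -0.742]
wrist_force: [0.5, 0.3, 0.3]
gripper_width: 0.085
```

```bash
python3 - <<'E'
from h import *
from workcell import r
go(r.sense(),[0.6612,0.232,0.25],np.radians(0))
go(r.sense(),[0.6612,0.232,0.25],np.radians(180))
print(r.sense()["q"].round(3))
E
```

```text
pos [ 0.4244 -0.3433  0.1195] yaw -54.5 y axis [ 3.e-04 -5.e-04 -1.e+00] w 0.085 F [0.5 0.3 0.3] t 10.95
turn/8deg [ 2.000e-03 -6.813e+00  4.000e-03]
shift/25mm [ 9.473 -5.219 23.01 ]
pos [ 0.4244 -0.3433  0.1195] yaw -54.5 y axis [ 3.e-04 -5.e-04 -1.e+00] w 0.085 F [0.5 0.3 0.3] t 10.95
turn/8deg [-4.0000e-03  1.5687e+01  3.0000e-03]
shift/25mm [ -9.473  -5.219 -23.01 ]
[-0.807  0.41   1.752 -0.     0.979  0.145]
```

>>> servo_tool:
  deltas: "0 -0.75 0 0 -1 0;0 -0.75 0 0 -1 0;0 -0.75 0 0 -1 0;0 -0.75 0 0 -1 0;0 -0.75 0 0 -1 0;0 -0.75 0 0 -1 0;0 -0.72 0 0 -0.81 0;0 0 0 0 0 0"

```text
t: 11.75
position: [0.4255, -0.3444, 0.2514]
orientation: [-1.575, -0.003, -0.003]
wrist_force: [0.3, -0.6, -0.0]
gripper_width: 0.0854
```

```bash
python3 - <<'E'
from h import *
from workcell import r
go(r.sense(),[0.6612,0.232,0.25],np.radians(0))
t0=pickle.load(open("top0.pkl","rb"))
c=r.read_camera("scene"); pickle.dump(c,open("scene3.pkl","wb")); crop(c,(170,100,330,220),4.8,"scene3.png")
c=r.read_camera("top"); pickle.dump(c,open("top3.pkl","wb")); crop(c,(290,190,430,320),4.5,"top3.png")
E
```

```text
pos [ 0.4255 -0.3444  0.2514] yaw 0.03 y axis [ 0.0038 -0.0042 -1.    ] w 0.0854 F [ 0.3 -0.6 -0. ] t 11.75
turn/8deg [0.03  0.004 0.028]
shift/25mm [ 9.427  0.055 23.056]
```

View pics/scene3.png

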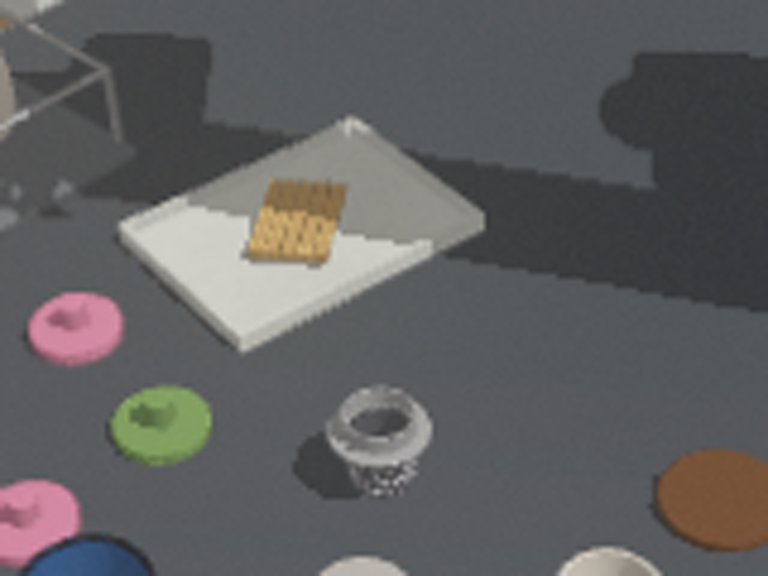

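>>> servo_tool:
  deltas: "0.393 0 0.96 0 0 0;0.393 0 0.96 0 0 0;0.393 0 0.96 0 0 0;0.393 0 0.96 0 0 0;0.393 0 0.96 0 0 0;0.393 0 0.96 0 0 0;0.393 0 0.96 0 0 0;0.393 0 0.96 0 0 0;0.393 0 0.96 0 0 0;0.393 0 0.96 0 0 0"

```text
t: 12.85
position: [0.5221, -0.102, 0.2467]
orientation: [-1.57, 0.005, -0.001]
wrist_force: [-0.1, -1.2, 0.7]
gripper_width: 0.0855
```

>>> servo_tool:
  deltas: "0.393 0 0.96 0 0 0;0.393 0 0.96 0 0 0;0.393 0 0.96 0 0 0;0.393 0 0.96 0 0 0;0.393 0 0.96 0 0 0;0.393 0 0.96 0 0 0;0.393 0 0.96 0 0 0;0.393 0 0.96 0 0 0;0.393 0 0.96 0 0 0;0.393 0 0.96 0 0 0"

```text
t: 13.85
position: [0.6205, 0.1375, 0.2464]
orientation: [-1.571, 0.005, -0.0]
wrist_force: [-0.4, -0.4, 0.6]
gripper_width: 0.0855
```

>>> servo_tool:
  deltas: "0.393 0 0.96 0 0 0;0.393 0 0.96 0 0 0;0.393 0 0.96 0 0 0;0.393 0 0.96 0 0 0;0 1 0 0 0 0;0 1 0 0 0 0;0 1 0 0 0 0;0 1 0 0 0 0;0 0 0 0 0 0;0 0 0 0 0 0"

```text
t: 14.85
position: [0.6596, 0.2323, 0.1469]
orientation: [-1.572, 0.004, 0.001]
wrist_force: [0.9, 0.3, 0.1]
gripper_width: 0.0855
```

```bash
python3 - <<'E'
from h import *
from workcell import r
go(r.sense(),[0.6612,0.232,0.03],np.radians(0))
c=r.read_camera("scene"); pickle.dump(c,open("scene4.pkl","wb")); crop(c,(240,170,380,310),4.2,"scene4.png")
c=r.read_camera("top"); pickle.dump(c,open("top4.pkl","wb")); crop(c,(130,110,230,210),5.5,"top4.png")
m=cv2.morphologyEx(mask(c,(15,90,80),(30,255,255),(335,220,410,310)),cv2.MORPH_CLOSE,np.ones((5,5)))
print(cv2.minAreaRect(np.float32(plane(c,cv2.convexHull(big(m)).reshape(-1,2),.02)[:,:2]*1000)))
E
```

```text
pos [0.6596 0.2323 0.1469] yaw -0.11 y axis [-2.7e-03 -7.0e-04 -1.0e+00] w 0.0855 F [0.9 0.3 0.1] t 14.85
turn/8deg [ 0.005 -0.014 -0.02 ]
shift/25mm [ 0.064  4.678 -0.013]
((425.8420104980469, -343.9469299316406), (95.62203979492188, 63.13557434082031), 35.44292449951172)
```

View pics/scene4.png

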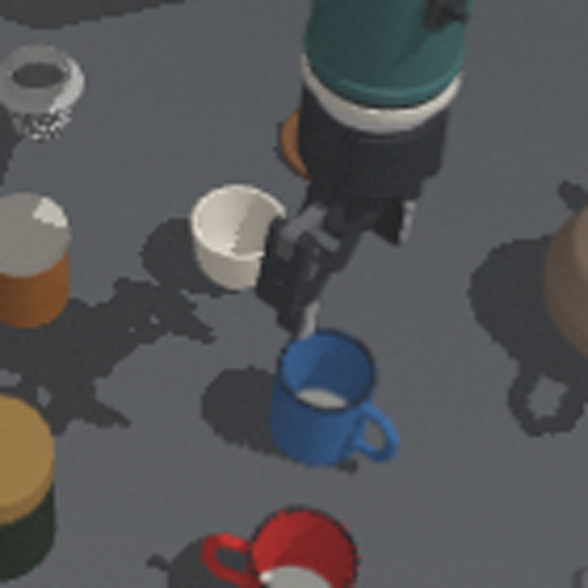

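View pics/top4.png

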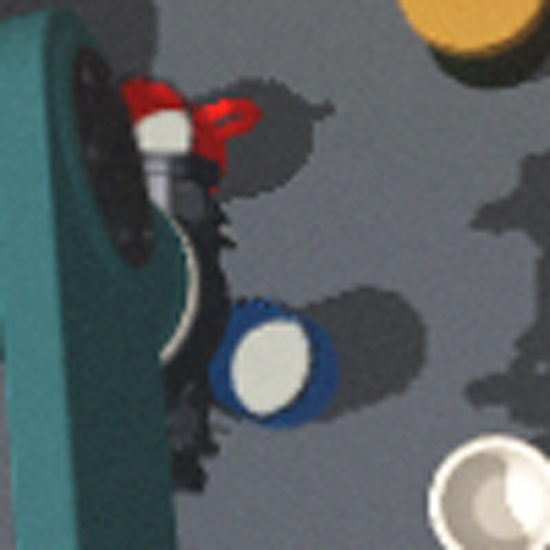

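>>> servo_tool:
  deltas: "0.06 0.8 0 0 0 0;0 0.8 0 0 0 0;0 0.8 0 0 0 0;0 0.8 0 0 0 0;0 0.8 0 0 0 0;0 0.4 0 0 0 0;0 0.2 0 0 0 0;0 0 0 0 0 0;0 0 0 0 0 0"

```text
t: 15.85
position: [0.6629, 0.2328, 0.0342]
orientation: [-1.57, -0.001, -0.002]
wrist_force: [0.5, -0.8, -0.4]
gripper_width: 0.0856
```

```bash
python3 - <<'E'
from h import *
from workcell import r
go(r.sense(),[0.6612,0.232,0.028],np.radians(0))
E
```

```text
pos [0.6629 0.2328 0.0342] yaw -0.03 y axis [ 1.8e-03  4.0e-04 -1.0e+00] w 0.0856 F [ 0.5 -0.8 -0.4] t 15.85
turn/8deg [-0.003 -0.004  0.013]
shift/25mm [-0.069  0.249 -0.031]
```

>>> servo_tool:
  deltas: "-0.05 0.15 -0.03 0 0 0;0 0.1 0 0 0 0;0 0 0 0 0 0;0 0 0 0 0 0"

```text
t: 16.25
position: [0.6607, 0.2318, 0.0268]
orientation: [-1.571, 0.0, -0.0]
wrist_force: [0.1, 0.5, -0.1]
gripper_width: 0.0851
```

>>> servo_tool:
  deltas: "0 0 0 0 0 0;0 0 0 0 0 0;0 0 0 0 0 0;0 0 0 0 0 0;0 0 0 0 0 0;0 0 0 0 0 0;0 0 0 0 0 0"
  claw: -1
  force: 30

```text
t: 16.95
position: [0.6608, 0.2318, 0.0271]
orientation: [-1.571, 0.0, -0.0]
wrist_force: [-1.4, 0.4, 5.2]
gripper_width: 0.0622
```

```bash
python3 - <<'E'
from h import *
from workcell import r
go(r.sense(),[0.6612,0.232,0.028],np.radians(0))
c=r.read_camera("scene"); pickle.dump(c,open("scene5.pkl","wb")); crop(c,(250,200,370,310),5,"scene5.png")
E
```

```text
pos [0.6608 0.2318 0.0271] yaw -0.02 y axis [ 2.e-04 -0.e+00 -1.e+00] w 0.0622 F [-1.4  0.4  5.2] t 16.95
turn/8deg [ 0.    -0.003  0.001]
shift/25mm [ 0.015 -0.037  0.006]
```

View pics/scene5.png

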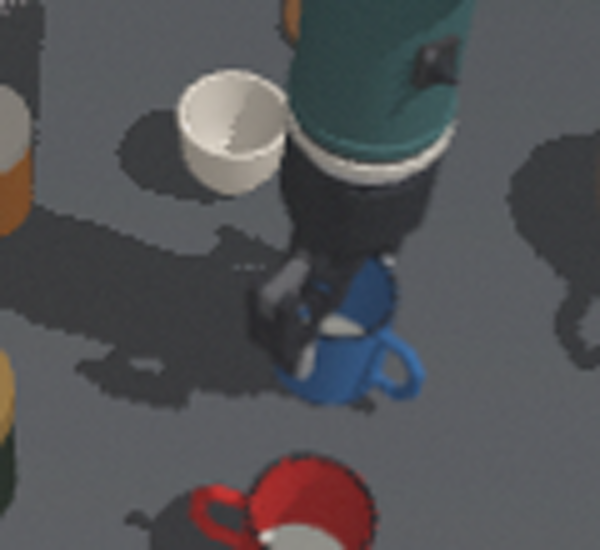

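>>> servo_tool:
  deltas: "0 -0.2 0 0 0 0;0 -0.5 0 0 0 0;0 -1 0 0 0 0;0 -1 0 0 0 0;0 -1 0 0 0 0;0 -1 0 0 0 0;0 -1 0 0 0 0;0 -1 0 0 0 0;0 0 0 0 0 0;0 0 0 0 0 0"

```text
t: 18.0
position: [0.6609, 0.2318, 0.1948]
orientation: [-1.571, -0.001, -0.001]
wrist_force: [0.1, 0.7, -2.4]
gripper_width: 0.0621
```

```bash
python3 - <<'E'
from h import *
from workcell import r
go(r.sense(),[0.4255,-0.344,0.16],np.radians(0))
for n in("scene","top"):
    c=r.read_camera(n); pickle.dump(c,open(f"{n}6.pkl","wb"))
    x,y=proj(c,[[.661,.232,.19]])[0].astype(int)
    crop(c,(x-60,y-60,x+60,y+60),5,f"{n}6.png")
E
```

```text
pos [0.6609 0.2318 0.1948] yaw -0.03 y axis [ 1.2e-03  2.0e-04 -1.0e+00] w 0.0621 F [ 0.1  0.7 -2.4] t 18.0
turn/8deg [-0.002 -0.003  0.009]
shift/25mm [ -9.417   1.393 -23.034]
```

View pics/scene6.png

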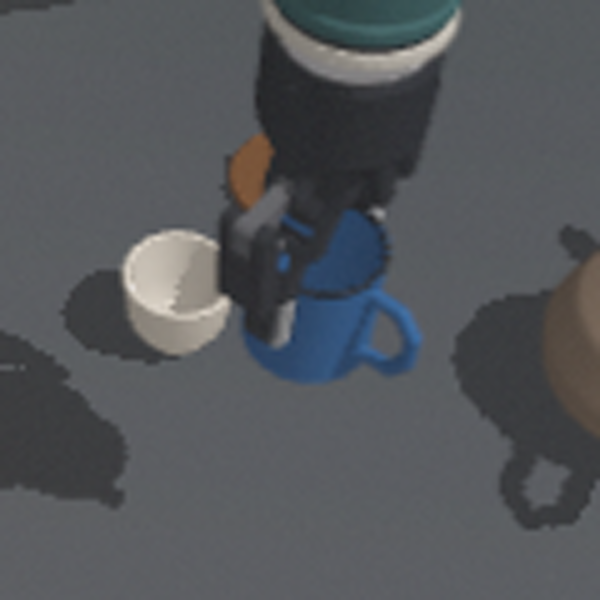

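View pics/top6.png

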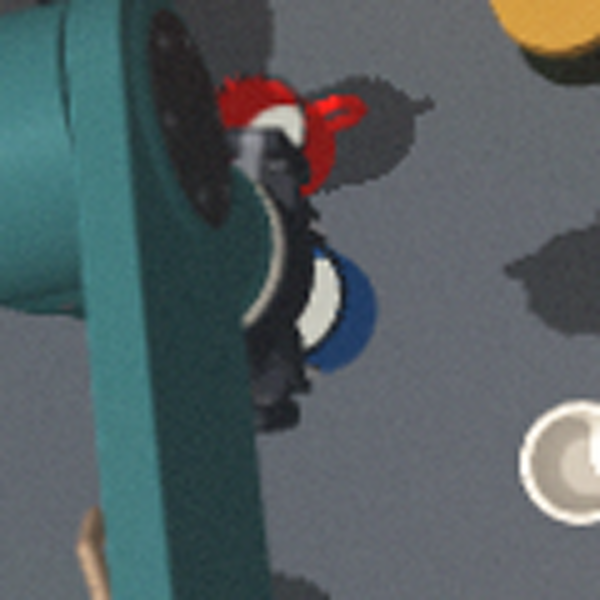

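>>> servo_tool:
  deltas: "-0.392 0 -0.96 0 0 0;-0.392 0 -0.96 0 0 0;-0.392 0 -0.96 0 0 0;-0.392 0 -0.96 0 0 0;-0.392 0 -0.96 0 0 0;-0.392 0 -0.96 0 0 0;-0.392 0 -0.96 0 0 0;-0.392 0 -0.96 0 0 0;-0.392 0 -0.96 0 0 0;-0.392 0 -0.96 0 0 0"

```text
t: 19.1
position: [0.561, -0.0089, 0.1927]
orientation: [-1.57, 0.003, 0.002]
wrist_force: [0.1, 0.2, -2.3]
gripper_width: 0.0623
```

>>> servo_tool:
  deltas: "-0.392 0 -0.96 0 0 0;-0.392 0 -0.96 0 0 0;-0.392 0 -0.96 0 0 0;-0.392 0 -0.96 0 0 0;-0.392 0 -0.96 0 0 0;-0.392 0 -0.96 0 0 0;-0.392 0 -0.96 0 0 0;-0.392 0 -0.96 0 0 0;-0.392 0 -0.96 0 0 0;-0.392 0 -0.96 0 0 0"

```text
t: 20.1
position: [0.4631, -0.2484, 0.1929]
orientation: [-1.569, 0.002, 0.001]
wrist_force: [0.1, 0.2, -1.7]
gripper_width: 0.0623
```

>>> servo_tool:
  deltas: "-0.392 0 -0.96 0 0 0;-0.392 0 -0.96 0 0 0;-0.392 0 -0.96 0 0 0;-0.392 0 -0.96 0 0 0;0 1 0 0 0 0;0 1 0 0 0 0;0 1 0 0 0 0;0 0 0 0 0 0;0 0 0 0 0 0;0 0 0 0 0 0"

```text
t: 21.1
position: [0.4258, -0.3445, 0.1201]
orientation: [-1.572, -0.0, -0.001]
wrist_force: [-0.1, -1.1, -1.5]
gripper_width: 0.0621
```

```bash
python3 - <<'E'
from h import *
from workcell import r
go(r.sense(),[0.4255,-0.344,0.05],np.radians(0))
for n in("scene","top"):
    c=r.read_camera(n); pickle.dump(c,open(f"{n}7.pkl","wb"))
    x,y=proj(c,[[.425,-.344,.12]])[0].astype(int)
    crop(c,(x-60,y-60,x+60,y+60),5,f"{n}7.png")
E
```

```text
pos [ 0.4258 -0.3445  0.1201] yaw -0.02 y axis [ 7.e-04 -9.e-04 -1.e+00] w 0.0621 F [-0.1 -1.1 -1.5] t 21.1
turn/8deg [ 0.007 -0.002  0.005]
shift/25mm [-0.012  2.804  0.02 ]
```

View pics/scene7.png

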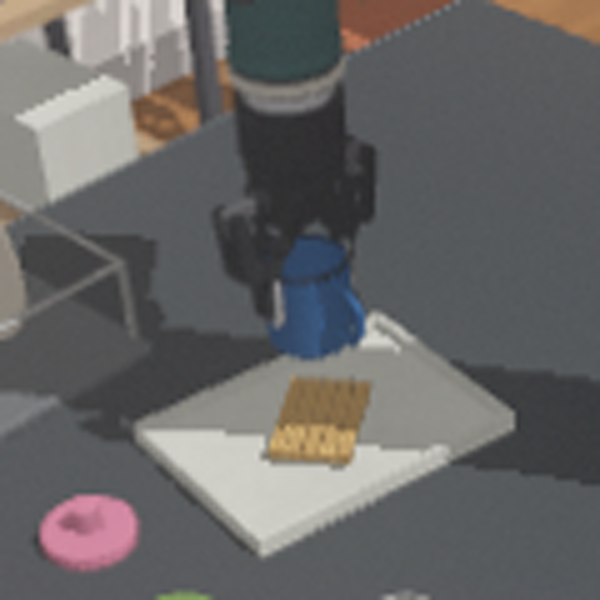

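View pics/top7.png

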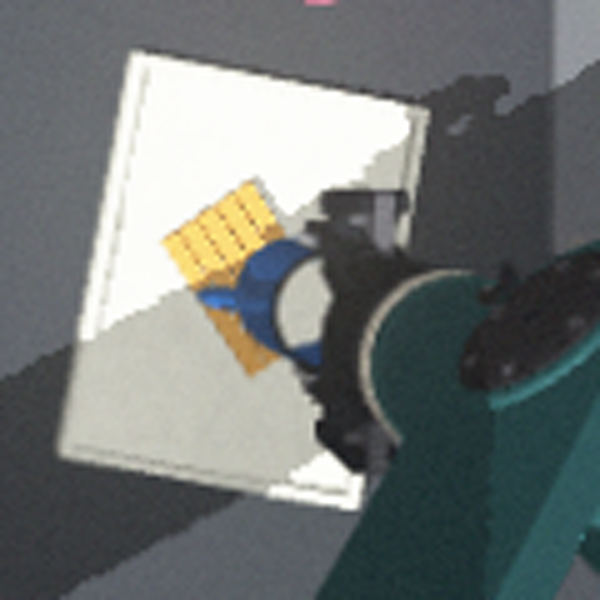

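>>> servo_tool:
  deltas: "0 0.8 0 0 0 0;0 0.8 0 0 0 0;0 0.5 0 0 0 0;0 0.3 0 0 0 0;0 0.2 0 0 0 0;0 0 0 0 0 0;0 0 0 0 0 0;0 0 0 0 0 0"

```text
t: 22.0
position: [0.4257, -0.3445, 0.0549]
orientation: [-1.572, -0.0, -0.001]
wrist_force: [0.3, -0.0, -1.2]
gripper_width: 0.062
```

```bash
python3 - <<'E'
from h import *
from workcell import r
go(r.sense(),[0.4255,-0.344,0.0475],np.radians(0))
E
```

```text
pos [ 0.4257 -0.3445  0.0549] yaw -0.03 y axis [ 8.e-04 -9.e-04 -1.e+00] w 0.062 F [ 0.3 -0.  -1.2] t 22.0
turn/8deg [ 0.007 -0.003  0.006]
shift/25mm [-0.007  0.298  0.02 ]
```

>>> servo_tool:
  deltas: "0 0.1 0 0 0 0;0 0.1 0 0 0 0;0 0.05 0 0 0 0;0 0.05 0 0 0 0;0 0 0 0 0 0;0 0 0 0 0 0"

```text
t: 22.6
position: [0.4252, -0.3441, 0.047]
orientation: [-1.571, 0.0, -0.0]
wrist_force: [-2.1, 0.5, 2.3]
gripper_width: 0.0622
```

>>> servo_tool:
  deltas: "0 0 0 0 0 0;0 0 0 0 0 0;0 0 0 0 0 0;0 0 0 0 0 0;0 0 0 0 0 0;0 -0.5 0 0 0 0;0 -1 0 0 0 0;0 -1 0 0 0 0;0 -1 0 0 0 0;0 -1 0 0 0 0"
  claw: 1

```text
t: 23.6
position: [0.4253, -0.3441, 0.1613]
orientation: [-1.571, -0.0, -0.001]
wrist_force: [-0.2, -0.5, 0.2]
gripper_width: 0.0857
```

>>> servo_tool:
  deltas: "0 -1 0 0 0 0;0 -1 0 0 0 0;0.6 0 1 0 0 0;0.6 0 1 0 0 0;0.6 0 1 0 0 0;0.6 0 1 0 0 0;0.6 0 1 0 0 0;0.6 0 1 0 0 0;0.6 0 1 0 0 0;0 0 0 0 0 0"

```text
t: 24.6
position: [0.5317, -0.1664, 0.2103]
orientation: [-1.57, -0.003, 0.001]
wrist_force: [0.3, -0.3, 0.7]
gripper_width: 0.0853
```

```bash
python3 - <<'E'
from h import *
from workcell import r
go(r.sense(),[0.576,-0.105,0.1],np.radians(0))
for n in("scene","top"):
    c=r.read_camera(n); pickle.dump(c,open(f"{n}8.pkl","wb"))
    x,y=proj(c,[[.425,-.344,.06]])[0].astype(int); print(x,y)
    crop(c,(x-50,y-50,x+50,y+50),6,f"{n}8.png")
E
```

```text
pos [ 0.5317 -0.1664  0.2103] yaw 0.14 y axis [ 1.4e-03  8.0e-04 -1.0e+00] w 0.0853 F [ 0.3 -0.3  0.7] t 24.6
turn/8deg [-0.005  0.017  0.01 ]
shift/25mm [1.771 4.411 2.455]
230 136
377 264
```

View pics/scene8.png

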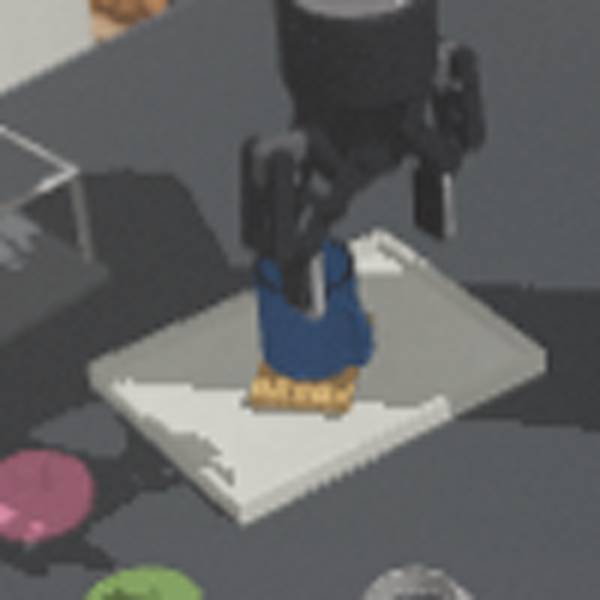

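View pics/top8.png

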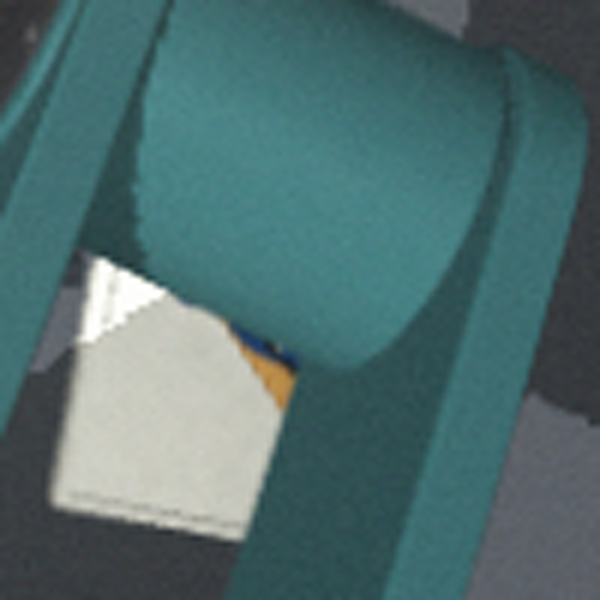

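>>> servo_tool:
  deltas: "0.6 0 0.82 0 0 0;0.6 0 0.82 0 0 0;0.58 0 0.82 0 0 0;0 0.8 0 0 0 0;0 0.8 0 0 0 0;0 0.8 0 0 0 0;0 0 0 0 0 0;0 0 0 0 0 0;0 0 0 0 0 0"

```text
t: 25.6
position: [0.5755, -0.1085, 0.1506]
orientation: [-1.572, -0.0, -0.002]
wrist_force: [0.1, 0.0, 0.2]
gripper_width: 0.0855
```

```bash
python3 - <<'E'
from h import *
from workcell import r
go(r.sense(),[0.5768,-0.105,0.1],np.radians(0))
for n in("scene","top"):
    c=r.read_camera(n); pickle.dump(c,open(f"{n}9.pkl","wb"))
    x,y=proj(c,[[.425,-.344,.06]])[0].astype(int); print(x,y)
    crop(c,(x-50,y-50,x+50,y+50),6,f"{n}9.png")
    if n=="scene":
        x,y=proj(c,[[.576,-.105,.06]])[0].astype(int); print(x,y)
        crop(c,(x-50,y-50,x+50,y+50),6,f"{n}9b.png")
E
```

```text
pos [ 0.5755 -0.1085  0.1506] yaw -0.07 y axis [ 1.7e-03 -8.0e-04 -1.0e+00] w 0.0855 F [0.1 0.  0.2] t 25.6
turn/8deg [ 0.006 -0.008  0.012]
shift/25mm [0.05  2.024 0.14 ]
230 136
247 185
377 264
```

View pics/scene9.png

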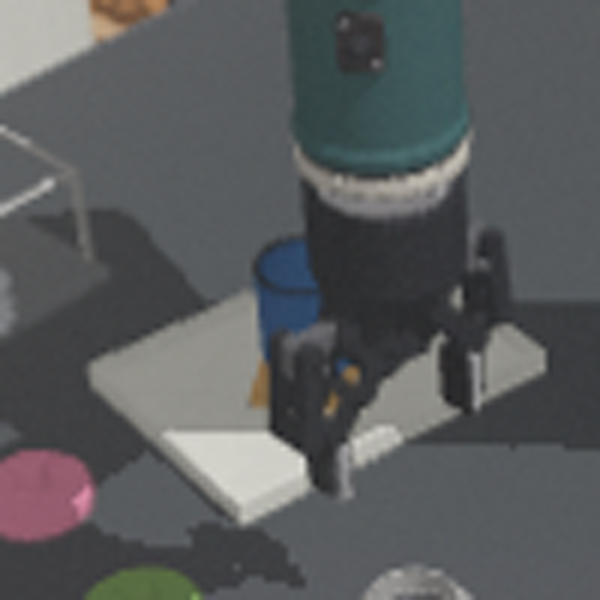

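View pics/top9.png

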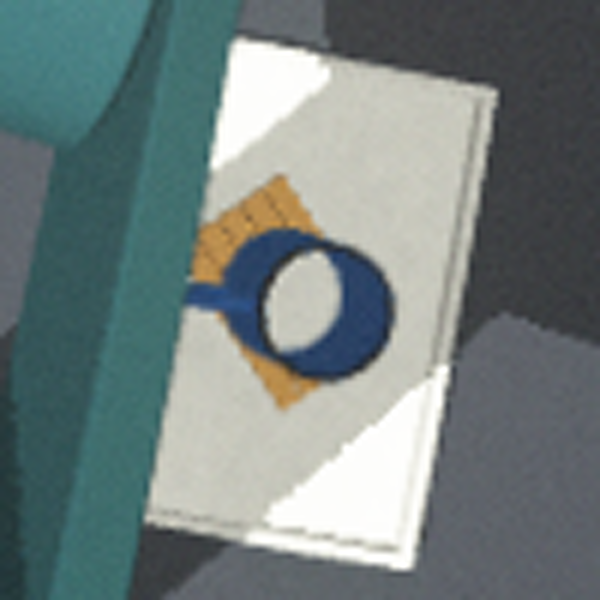

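View pics/scene9b.png

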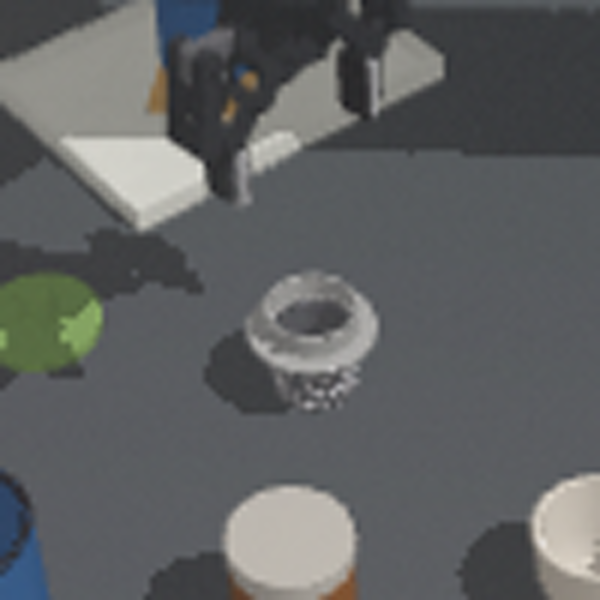

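```bash
python3 - <<'E'
from h import *
np.set_printoptions(precision=4,suppress=True)
t=pickle.load(open("top9.pkl","rb"));t4=pickle.load(open("top4.pkl","rb"))
f=lambda u,v:[327+(u+.5)/6-.5,214+(v+.5)/6-.5]
print(plane(t,[f(327.5,310)],.092), "corners",plane(t,[f(282,175),f(283,412)],.02))
# rim: dark mask fit
m=mask(t,(0,0,0),(180,255,60),(366,250,396,282)); ys,xs=np.nonzero(m); 
print(len(xs)); P=plane(t,np.c_[xs,ys],.092)[:,:2]
A=np.c_[2*P,np.ones(len(P))]
for k in range(5):
    w=np.ones(len(P),bool) if k==0 else abs(np.hypot(*(P-c).T)-.0305)<.004
    sol=np.linalg.lstsq(A[w],(P[w]**2).sum(1),rcond=None)[0];c=sol[:2];print(c,np.sqrt(sol[2]+c@c),w.sum())
m4=cv2.morphologyEx(mask(t4,(15,90,80),(30,255,255),(335,220,410,310)),cv2.MORPH_CLOSE,np.ones((5,5)))
h=cv2.convexHull(big(m4)).reshape(-1,2); P=plane(t4,h,.02); print("before corners",P[P[:,0].argmax()],P[P[:,0].argmin()],P[:,1].min(),P[:,1].max())
E
```

```text
[[ 0.427  -0.3442  0.092 ]] corners [[ 0.4829 -0.3434  0.02  ]
 [ 0.3675 -0.3464  0.02  ]]
16
[ 0.4261 -0.3425] 0.029941222109159858 16
[ 0.4261 -0.3425] 0.029941222109159858 16
[ 0.4261 -0.3425] 0.029941222109159858 16
[ 0.4261 -0.3425] 0.029941222109159858 16
[ 0.4261 -0.3425] 0.029941222109159858 16
before corners [ 0.4821 -0.3416  0.02  ] [ 0.3712 -0.3471  0.02  ] -0.39418891372129233 -0.2918792290629281
```

>>> servo_tool:
  deltas: "0.05 0.8 0.14 0 0 0;0 0.8 0 0 0 0;0 0.8 0 0 0 0;0 0.6 0 0 0 0;0 0.4 0 0 0 0;0 0.2 0 0 0 0;0 0.1 0 0 0 0;0 0 0 0 0 0;0 0 0 0 0 0"

```text
t: 26.6
position: [0.5767, -0.1043, 0.0575]
orientation: [-1.571, -0.001, -0.001]
wrist_force: [0.2, 0.7, 0.5]
gripper_width: 0.0852
```

```bash
python3 - <<'E'
from h import *
from workcell import r
go(r.sense(),[0.5767,-0.105,0.0445],np.radians(0))
c=r.read_camera("scene"); pickle.dump(c,open("scene10.pkl","wb"))
x,y=proj(c,[[.576,-.105,.06]])[0].astype(int); print(x,y)
crop(c,(x-35,y-35,x+35,y+35),8,"scene10.png")
c=r.read_camera("top"); pickle.dump(c,open("top10.pkl","wb"))
x,y=proj(c,[[.576,-.105,.06]])[0].astype(int); print(x,y)
crop(c,(x-35,y-35,x+35,y+35),8,"top10.png")
E
```

```text
pos [ 0.5767 -0.1043  0.0575] yaw -0.02 y axis [ 1.1e-03 -4.0e-04 -1.0e+00] w 0.0852 F [0.2 0.7 0.5] t 26.6
turn/8deg [ 0.003 -0.003  0.008]
shift/25mm [ 0.     0.52  -0.027]
247 185
294 208
```

View pics/scene10.png

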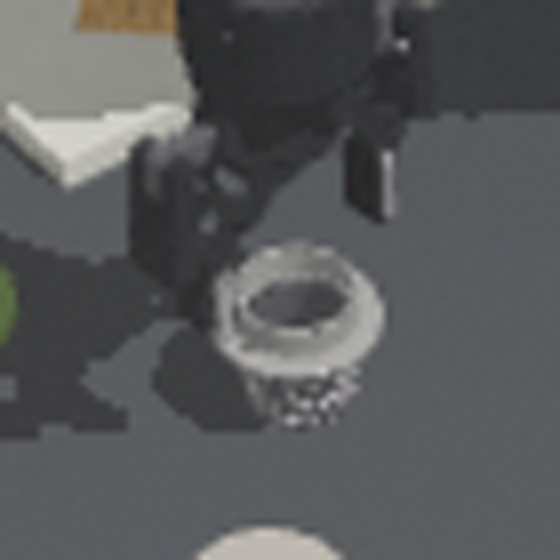

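View pics/top10.png

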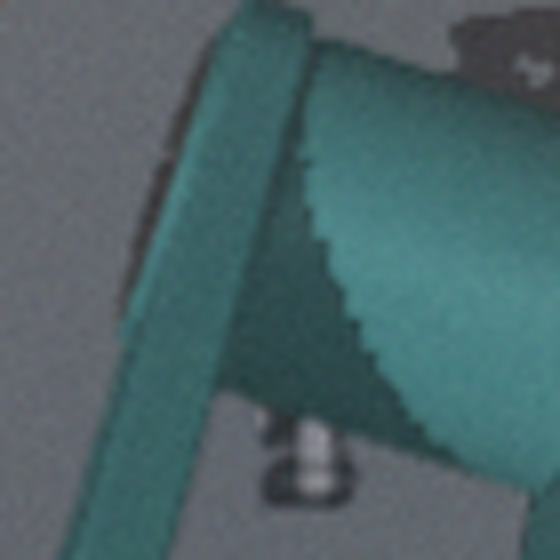

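>>> servo_tool:
  deltas: "0 0.25 -0.03 0 0 0;0 0.25 0 0 0 0;0 0 0 0 0 0;0 0 0 0 0 0;0 0 0 0 0 0"
  claw: 0.55

```text
t: 27.2
position: [0.5762, -0.1049, 0.0443]
orientation: [-1.571, 0.0, -0.0]
wrist_force: [0.7, -0.4, 0.1]
gripper_width: 0.0659
```

>>> servo_tool:
  deltas: "0 0 0 0 0 0;0 0 0 0 0 0;0 0 0 0 0 0;0 0 0 0 0 0;0 0 0 0 0 0"
  claw: -1
  force: 20

```text
t: 27.7
position: [0.5763, -0.105, 0.0446]
orientation: [-1.571, 0.0, -0.001]
wrist_force: [-1.1, -0.3, 4.9]
gripper_width: 0.0508
```

```bash
python3 - <<'E'
from h import *
from workcell import r
go(r.sense(),[0.5767,-0.105,0.0445],np.radians(0))
c=r.read_camera("scene"); pickle.dump(c,open("scene11.pkl","wb"))
x,y=proj(c,[[.576,-.105,.06]])[0].astype(int)
crop(c,(x-35,y-35,x+35,y+35),8,"scene11.png")
E
```

```text
pos [ 0.5763 -0.105   0.0446] yaw -0.03 y axis [ 4.e-04 -3.e-04 -1.e+00] w 0.0508 F [-1.1 -0.3  4.9] t 27.7
turn/8deg [ 0.002 -0.003  0.003]
shift/25mm [ 0.015  0.006 -0.   ]
```

View pics/scene11.png

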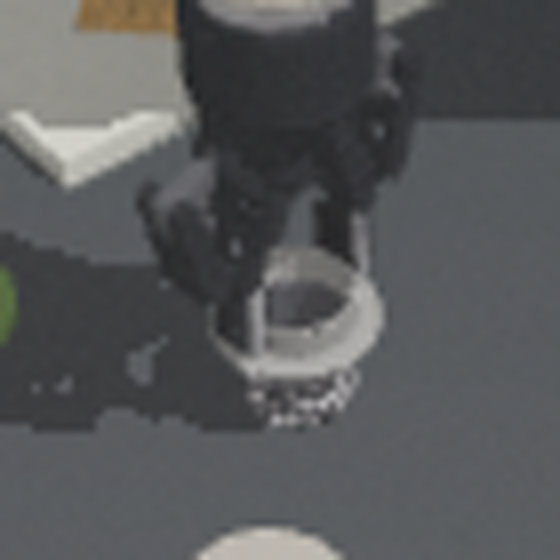

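>>> servo_tool:
  deltas: "0 -0.2 0 0 0 0;0 -0.5 0 0 0 0;0 -1 0 0 0 0;0 -1 0 0 0 0;0 -1 0 0 0 0;0 -1 0 0 0 0;0 -1 0 0 0 0;0 -0.5 0 0 0 0;0 0 0 0 0 0;0 0 0 0 0 0"

```text
t: 28.75
position: [0.5757, -0.1048, 0.1988]
orientation: [-1.571, 0.001, 0.0]
wrist_force: [0.4, 0.4, -1.2]
gripper_width: 0.0506
```

```bash
python3 - <<'E'
from h import *
from workcell import r
go(r.sense(),[0.4257,-0.344,0.16],np.radians(0))
c=r.read_camera("scene"); pickle.dump(c,open("scene12.pkl","wb"))
x,y=proj(c,[[.576,-.105,.2]])[0].astype(int)
crop(c,(x-35,y-35,x+35,y+35),8,"scene12.png")
E
```

```text
pos [ 0.5757 -0.1048  0.1988] yaw -0.02 y axis [-7.e-04  1.e-04 -1.e+00] w 0.0506 F [ 0.4  0.4 -1.2] t 28.75
turn/8deg [-0.    -0.003 -0.005]
shift/25mm [-5.999  1.552 -9.57 ]
```

View pics/scene12.png

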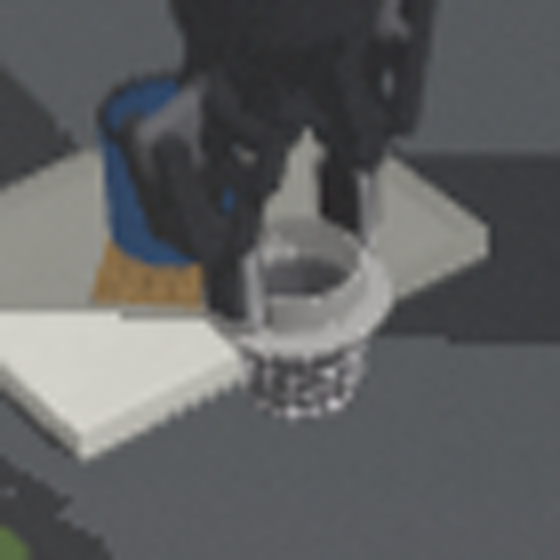

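>>> servo_tool:
  deltas: "-0.6 0 -0.957 0 0 0;-0.6 0 -0.957 0 0 0;-0.6 0 -0.957 0 0 0;-0.6 0 -0.957 0 0 0;-0.6 0 -0.957 0 0 0;-0.6 0 -0.957 0 0 0;-0.6 0 -0.957 0 0 0;-0.6 0 -0.957 0 0 0;-0.6 0 -0.957 0 0 0;-0.6 0 -0.957 0 0 0"

```text
t: 29.8
position: [0.4245, -0.3442, 0.1976]
orientation: [-1.569, 0.002, 0.001]
wrist_force: [0.4, -0.5, 0.1]
gripper_width: 0.0509
```

>>> servo_tool:
  deltas: "0 0.6 0 0 0 0;0 0.4 0 0 0 0;0 0.3 0 0 0 0;0 0 0 0 0 0;0 0 0 0 0 0;0 0 0 0 0 0"

```text
t: 30.4
position: [0.4266, -0.3439, 0.1672]
orientation: [-1.571, -0.001, -0.0]
wrist_force: [0.6, -0.6, -0.1]
gripper_width: 0.0506
```

```bash
python3 - <<'E'
from h import *
from workcell import r
go(r.sense(),[0.4257,-0.344,0.105],np.radians(0))
for n in("scene","top"):
    c=r.read_camera(n); pickle.dump(c,open(f"{n}13.pkl","wb"))
    x,y=proj(c,[[.4257,-.344,.12]])[0].astype(int); print(x,y)
    crop(c,(x-40,y-40,x+40,y+40),7,f"{n}13.png")
E
```

```text
pos [ 0.4266 -0.3439  0.1672] yaw 0.02 y axis [ 4.e-04 -6.e-04 -1.e+00] w 0.0506 F [ 0.6 -0.6 -0.1] t 30.4
turn/8deg [0.004 0.003 0.003]
shift/25mm [-0.034  2.489 -0.003]
228 122
384 267
```

View pics/scene13.png

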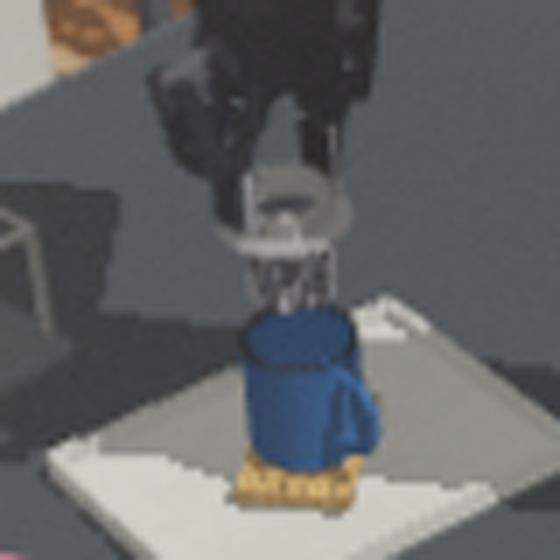

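View pics/top13.png

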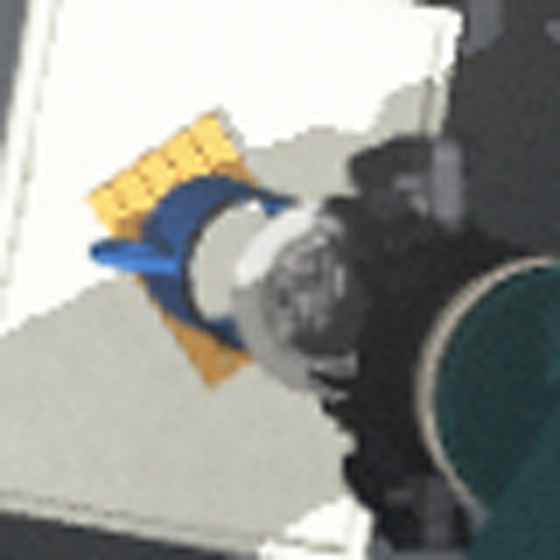

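```bash
python3 - <<'E'
from h import *
np.set_printoptions(precision=4,suppress=True)
for n,c0 in(("scene",(228,122)),("top",(384,267))):
    c=pickle.load(open(n+"13.pkl","rb"))
    g=lambda p:((p-np.array(c0)+40+.5)*7-.5)
    for P in ([.4262,-.3438,.092],[.4266,-.3439,.166],[.4266,-.3439,.1226]): print(n,P,g(proj(c,[P])[0]))
    if n=="top":
        a=np.linspace(0,2*np.pi,13); pts=g(proj(c,np.c_[.4266+.036*np.cos(a),-.3439+.036*np.sin(a),a*0+.166])); print("flange exp",pts.min(0),pts.max(0))
    a=np.linspace(0,2*np.pi,60); pts=g(proj(c,np.c_[.4262+.0305*np.cos(a),-.3438+.0305*np.sin(a),a*0+.092])); print("rim exp",pts.min(0),pts.max(0))
    pts=g(proj(c,np.c_[.4266+.036*np.cos(a),-.3439+.036*np.sin(a),a*0+.166])); print("flange",pts.min(0),pts.max(0))
E
```

```text
scene [0.4262, -0.3438, 0.092] [291.9311 334.2297]
scene [0.4266, -0.3439, 0.166] [280.1915 215.779 ]
scene [0.4266, -0.3439, 0.1226] [286.7808 286.5002]
rim exp [235.2817 302.0187] [348.5565 367.5375]
flange [210.6189 178.8405] [349.7235 254.2766]
top [0.4262, -0.3438, 0.092] [262.1247 272.6593]
top [0.4266, -0.3439, 0.166] [325.8734 299.3594]
top [0.4266, -0.3439, 0.1226] [287.5393 282.6215]
flange exp [228.8386 200.1377] [422.1173 398.5442]
rim exp [185.5269 194.5332] [338.1787 350.7251]
flange [228.812  200.1377] [422.0253 398.4614]
```

>>> servo_tool:
  deltas: "0 0 0.07 0 0 0;0 0.6 0 0 0 0;0 0.5 0 0 0 0;0 0.4 0 0 0 0;0 0.3 0 0 0 0;0 0.3 0 0 0 0;0 0.3 0 0 0 0;0 0 0 0 0 0;0 0 0 0 0 0"

```text
t: 31.4
position: [0.426, -0.3423, 0.1068]
orientation: [-1.571, 0.001, -0.0]
wrist_force: [0.4, -0.3, -0.0]
gripper_width: 0.0504
```

```bash
python3 - <<'E'
from h import *
from workcell import r
go(r.sense(),[0.426,-0.342,0.0946],np.radians(0))
for n in("scene","top"):
    c=r.read_camera(n); pickle.dump(c,open(f"{n}14.pkl","wb"))
    x,y=proj(c,[[.4257,-.344,.1]])[0].astype(int); print(x,y)
    crop(c,(x-40,y-40,x+40,y+40),7,f"{n}14.png")
E
```

```text
pos [ 0.426  -0.3423  0.1068] yaw -0.03 y axis [-2.e-04  1.e-04 -1.e+00] w 0.0504 F [ 0.4 -0.3 -0. ] t 31.4
turn/8deg [-0.    -0.003 -0.001]
shift/25mm [-0.002  0.486  0.014]
229 127
382 266
```

View pics/scene14.png

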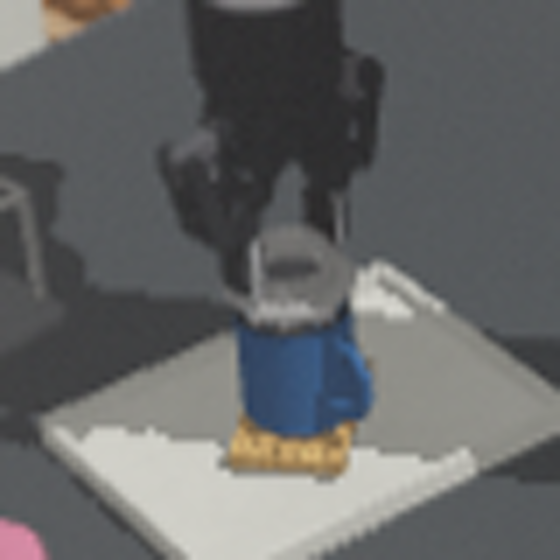

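View pics/top14.png

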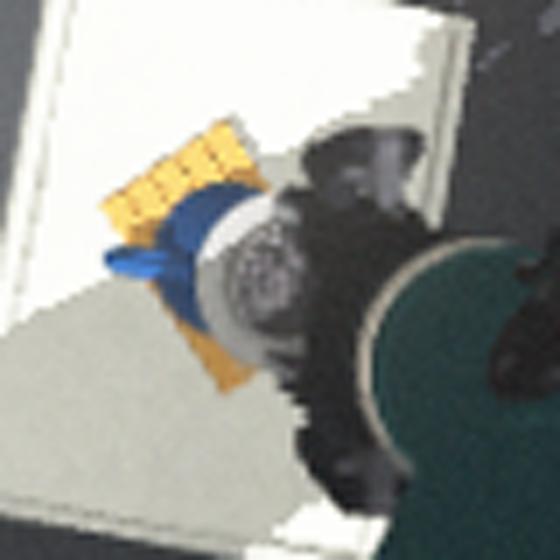

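>>> servo_tool:
  deltas: "0 0.2 0 0 0 0;0 0.15 0 0 0 0;0 0.05 0 0 0 0;0 0.05 0 0 0 0;0 0 0 0 0 0;0 0 0 0 0 0"

```text
t: 32.1
position: [0.426, -0.3424, 0.0956]
orientation: [-1.571, 0.0, -0.0]
wrist_force: [1.2, -0.3, -0.4]
gripper_width: 0.0504
```

>>> servo_tool:
  deltas: "0 0.04 0 0 0 0;0 0 0 0 0 0;0 0 0 0 0 0"

```text
t: 32.4
position: [0.4262, -0.3425, 0.0947]
orientation: [-1.571, 0.0, -0.001]
wrist_force: [0.6, 0.0, 1.1]
gripper_width: 0.0509
```

>>> servo_tool:
  deltas: "0 0.02 0 0 0 0;0 0 0 0 0 0;0 0 0 0 0 0"

```text
t: 32.7
position: [0.4263, -0.3426, 0.0946]
orientation: [-1.571, -0.0, -0.001]
wrist_force: [-0.4, 1.8, 5.2]
gripper_width: 0.0506
```

>>> servo_tool:
  deltas: "0 0 0 0 0 0;0 0 0 0 0 0;0 0 0 0 0 0;0 0 0 0 0 0;0 0 0 0 0 0;0 -0.3 0 0 0 0;0 -0.8 0 0 0 0;0 -1 0 0 0 0;0 -1 0 0 0 0;0 -1 0 0 0 0"
  claw: 1

```text
t: 33.7
position: [0.426, -0.3423, 0.1981]
orientation: [-1.571, 0.0, -0.0]
wrist_force: [-0.0, -0.2, -0.6]
gripper_width: 0.0854
```

```bash
python3 - <<'E'
from h import *
from workcell import r
go(r.sense(),[0.651,-0.2545,0.2],np.radians(0))
for n in("scene","top"):
    c=r.read_camera(n); pickle.dump(c,open(f"{n}15.pkl","wb"))
    x,y=proj(c,[[.4257,-.344,.1]])[0].astype(int); print(x,y)
    crop(c,(x-40,y-40,x+40,y+40),7,f"{n}15.png")
E
```

```text
pos [ 0.426  -0.3423  0.1981] yaw -0.02 y axis [ 1.e-04 -3.e-04 -1.e+00] w 0.0854 F [-0.  -0.2 -0.6] t 33.7
turn/8deg [ 0.002 -0.003  0.001]
shift/25mm [ 9.001 -0.076  3.511]
229 127
382 266
```

View pics/scene15.png

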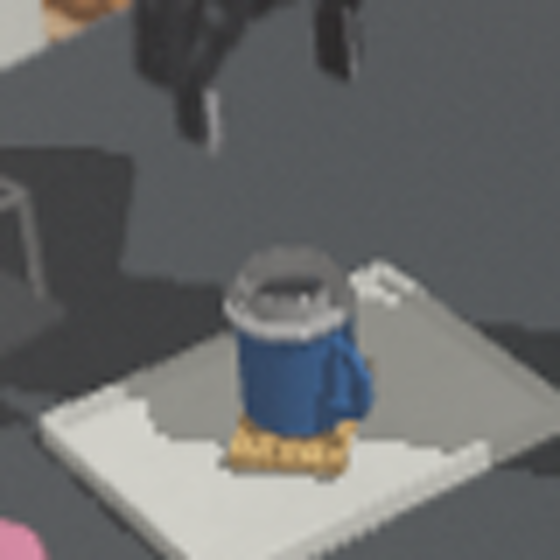

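View pics/top15.png

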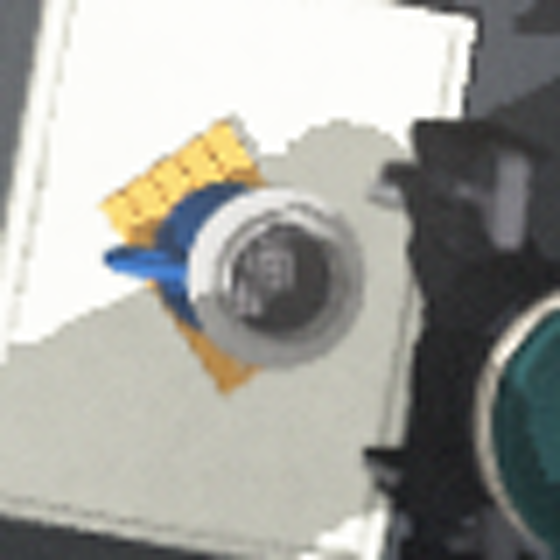

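>>> servo_tool:
  deltas: "0.9 0 0.351 0 0 0;0.9 0 0.351 0 0 0;0.9 0 0.351 0 0 0;0.9 0 0.351 0 0 0;0.9 0 0.351 0 0 0;0.9 0 0.351 0 0 0;0.9 0 0.351 0 0 0;0.9 0 0.351 0 0 0;0.9 0 0.351 0 0 0;0.9 0 0.351 0 0 0"
  claw: 0.3

```text
t: 34.8
position: [0.6515, -0.254, 0.1957]
orientation: [-1.57, 0.001, 0.001]
wrist_force: [1.0, -0.8, -0.2]
gripper_width: 0.0553
```

>>> servo_tool:
  deltas: "0 1 0 0 0 0;0 1 0 0 0 0;0 1 0 0 0 0;0 1 0 0 0 0;0 0.8 0 0 0 0;0 0 0 0 0 0;0 0 0 0 0 0;0 0 0 0 0 0"

```text
t: 35.6
position: [0.6519, -0.2551, 0.0778]
orientation: [-1.572, -0.001, -0.002]
wrist_force: [0.1, -0.3, 0.3]
gripper_width: 0.0554
```

```bash
python3 - <<'E'
from h import *
from workcell import r
np.set_printoptions(precision=4,suppress=True)
go(r.sense(),[0.651,-0.2543,0.014],np.radians(0))
c=r.read_camera("scene"); pickle.dump(c,open("scene16.pkl","wb"))
x,y=proj(c,[[.651,-.2543,.04]])[0].astype(int)
crop(c,(x-40,y-40,x+40,y+40),7,"scene16.png")
c=r.read_camera("top"); pickle.dump(c,open("top16.pkl","wb"))
x,y=proj(c,[[.4257,-.344,.1]])[0].astype(int); print(x,y)
crop(c,(x-40,y-40,x+40,y+40),7,"top16.png")
E
```

```text
pos [ 0.6519 -0.2551  0.0778] yaw -0.03 y axis [ 0.0017 -0.001  -1.    ] w 0.0554 F [ 0.1 -0.3  0.3] t 35.6
turn/8deg [ 0.007 -0.003  0.012]
shift/25mm [-0.036  2.553  0.033]
382 266
```

View pics/scene16.png

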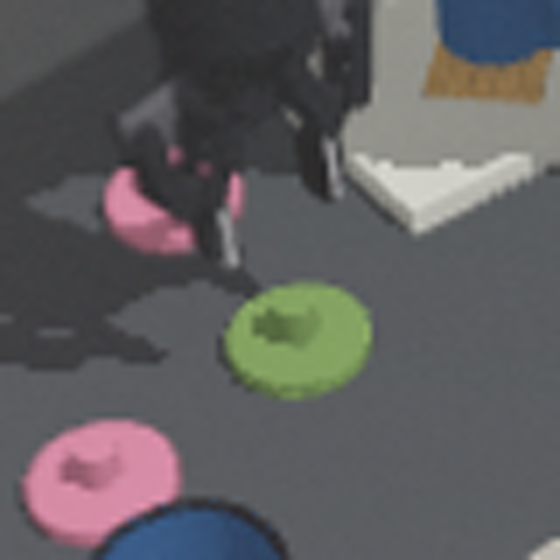

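View pics/top16.png

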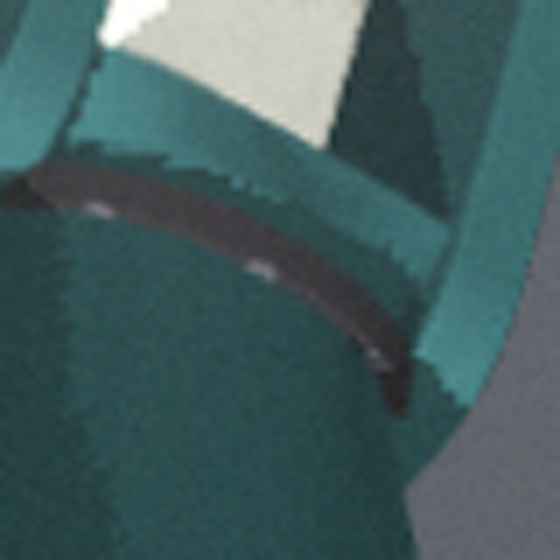

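>>> servo_tool:
  deltas: "0 0.6 0.02 0 0 0;0 0.6 0 0 0 0;0 0.4 0 0 0 0;0 0.3 0 0 0 0;0 0.2 0 0 0 0;0 0 0 0 0 0;0 0 0 0 0 0;0 0 0 0 0 0"

```text
t: 36.5
position: [0.6515, -0.2544, 0.0246]
orientation: [-1.571, -0.0, -0.001]
wrist_force: [0.1, 0.1, 0.7]
gripper_width: 0.0556
```

```bash
python3 - <<'E'
from h import *
from workcell import r
np.set_printoptions(precision=4,suppress=True)
go(r.sense(),[0.651,-0.2543,0.0145],np.radians(0))
c=r.read_camera("scene"); pickle.dump(c,open("scene17.pkl","wb"))
x,y=proj(c,[[.651,-.2543,.04]])[0].astype(int)
crop(c,(x-30,y-30,x+30,y+30),9,"scene17.png")
E
```

```text
pos [ 0.6515 -0.2544  0.0246] yaw -0.03 y axis [ 0.0008 -0.0005 -1.    ] w 0.0556 F [0.1 0.1 0.7] t 36.5
turn/8deg [ 0.004 -0.004  0.006]
shift/25mm [-0.02   0.405  0.005]
```

View pics/scene17.png

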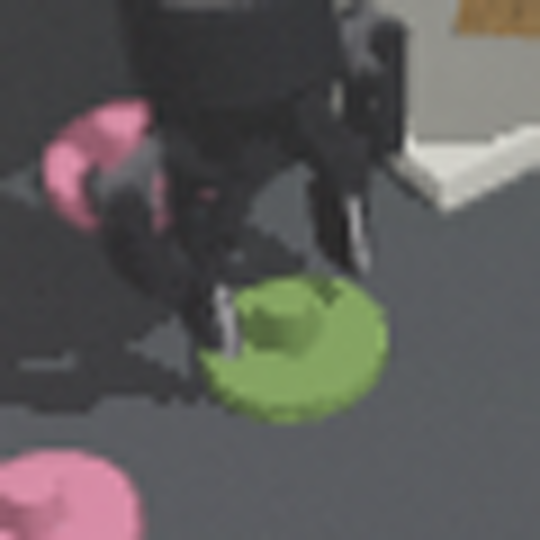

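>>> servo_tool:
  deltas: "0 0.25 0 0 0 0;0 0.15 0 0 0 0;0 0 0 0 0 0;0 0 0 0 0 0"

```text
t: 36.95
position: [0.6508, -0.2541, 0.0138]
orientation: [-1.571, 0.001, 0.0]
wrist_force: [-0.1, 0.1, -0.3]
gripper_width: 0.0557
```

>>> servo_tool:
  deltas: "0 0 0 0 0 0;0 0 0 0 0 0;0 0 0 0 0 0;0 0 0 0 0 0;0 0 0 0 0 0;0 0 0 0 0 0;0 0 0 0 0 0"
  claw: -1
  force: 20

```text
t: 37.65
position: [0.6513, -0.2543, 0.0143]
orientation: [-1.571, 0.0, -0.001]
wrist_force: [-0.3, 1.5, 2.7]
gripper_width: 0.0207
```

```bash
python3 - <<'E'
from h import *
from workcell import r
np.set_printoptions(precision=4,suppress=True)
go(r.sense(),[0.651,-0.2543,0.0145],np.radians(0))
E
```

```text
pos [ 0.6513 -0.2543  0.0143] yaw -0.03 y axis [ 0.0004 -0.0003 -1.    ] w 0.0207 F [-0.3  1.5  2.7] t 37.65
turn/8deg [ 0.002 -0.003  0.003]
shift/25mm [-0.011 -0.007 -0.   ]
```

>>> servo_tool:
  deltas: "0 -0.2 0 0 0 0;0 -0.5 0 0 0 0;0 -1 0 0 0 0;0 -1 0 0 0 0;0 -1 0 0 0 0;0 -1 0 0 0 0;0 -1 0 0 0 0;0 -1 0 0 0 0;0 0 0 0 0 0;0 0 0 0 0 0"

```text
t: 38.65
position: [0.6513, -0.2543, 0.1826]
orientation: [-1.572, -0.001, -0.001]
wrist_force: [0.7, -0.5, -0.1]
gripper_width: 0.0211
```

```bash
python3 - <<'E'
from h import *
from workcell import r
np.set_printoptions(precision=4,suppress=True)
go(r.sense(),[0.426,-0.3425,0.17],np.radians(0))
c=r.read_camera("scene"); pickle.dump(c,open("scene18.pkl","wb"))
x,y=proj(c,[[.651,-.2543,.19]])[0].astype(int)
crop(c,(x-30,y-30,x+30,y+30),9,"scene18.png")
# strainer centre from top15 (flange), rows of crop at 382,266
t=pickle.load(open("top15.pkl","rb"))
print(plane(t,[[342+278/7-.43,226+277.5/7-.43]],.0945))
E
```

```text
pos [ 0.6513 -0.2543  0.1826] yaw -0.02 y axis [ 0.0015 -0.0009 -1.    ] w 0.0211 F [ 0.7 -0.5 -0.1] t 38.65
turn/8deg [ 0.006 -0.003  0.011]
shift/25mm [-9.012  0.505 -3.528]
[[ 0.4274 -0.3437  0.0945]]
```

View pics/scene18.png

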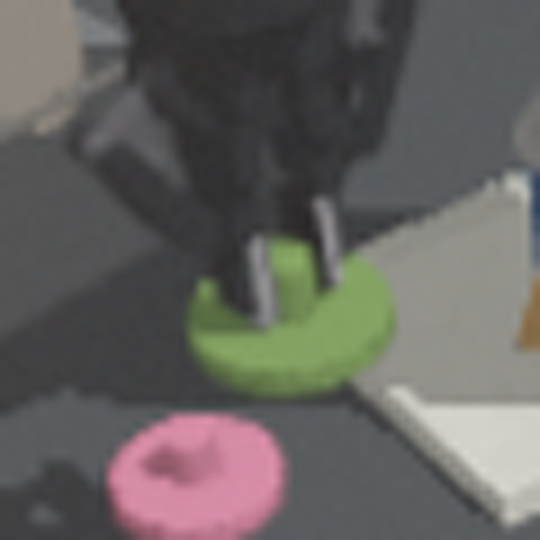

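>>> servo_tool:
  deltas: "-0.9 0 -0.354 0 0 0;-0.9 0 -0.354 0 0 0;-0.9 0 -0.354 0 0 0;-0.9 0 -0.354 0 0 0;-0.9 0 -0.354 0 0 0;-0.9 0 -0.354 0 0 0;-0.9 0 -0.354 0 0 0;-0.9 0 -0.354 0 0 0;-0.9 0 -0.354 0 0 0;-0.9 0 -0.354 0 0 0"

```text
t: 39.7
position: [0.4242, -0.3419, 0.1801]
orientation: [-1.569, 0.002, 0.001]
wrist_force: [0.1, -0.3, -0.0]
gripper_width: 0.021
```

>>> servo_tool:
  deltas: "0 0.5 0 0 0 0;0 0.4 0 0 0 0;0 0 0 0 0 0;0 0 0 0 0 0;0 0 0 0 0 0"

```text
t: 40.2
position: [0.4268, -0.3424, 0.159]
orientation: [-1.571, -0.0, 0.0]
wrist_force: [0.6, -0.1, -0.3]
gripper_width: 0.0213
```

```bash
python3 - <<'E'
from h import *
from workcell import r
np.set_printoptions(precision=4,suppress=True)
go(r.sense(),[0.426,-0.3427,0.118],np.radians(0))
for n in("scene","top"):
    c=r.read_camera(n); pickle.dump(c,open(f"{n}19.pkl","wb"))
    x,y=proj(c,[[.4257,-.344,.12]])[0].astype(int); print(x,y)
    crop(c,(x-40,y-40,x+40,y+40),7,f"{n}19.png")
E
```

```text
pos [ 0.4268 -0.3424  0.159 ] yaw 0.03 y axis [ 0.0001 -0.     -1.    ] w 0.0213 F [ 0.6 -0.1 -0.3] t 40.2
turn/8deg [0.    0.004 0.   ]
shift/25mm [-0.031  1.64  -0.013]
228 122
384 267
```

View pics/scene19.png

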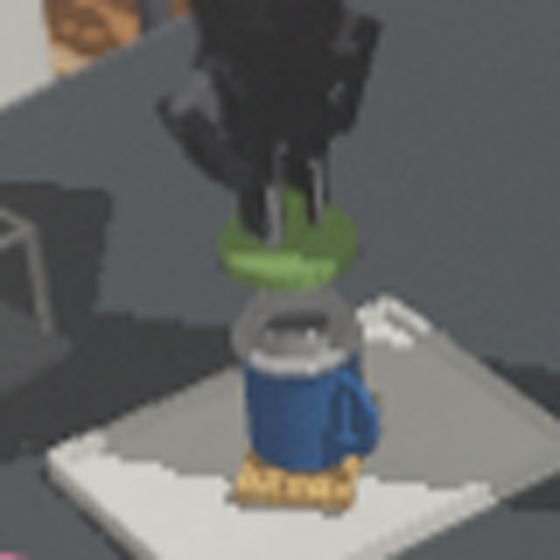

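View pics/top19.png

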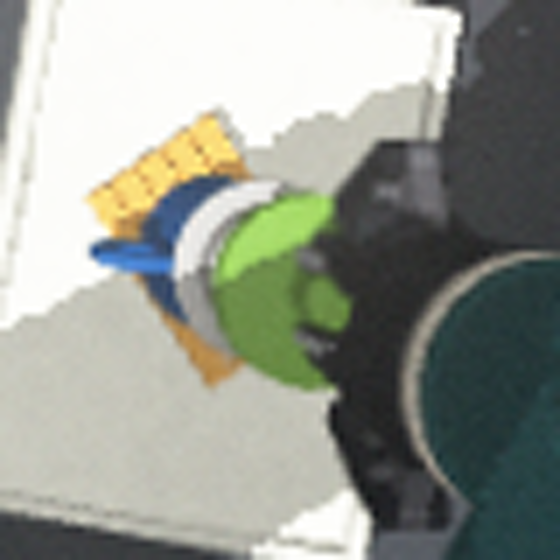

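>>> servo_tool:
  deltas: "0 0.4 -0.02 0 0 0;0 0.4 0 0 0 0;0 0.3 0 0 0 0;0 0.2 0 0 0 0;0 0.1 0 0 0 0;0 0 0 0 0 0;0 0 0 0 0 0;0 0 0 0 0 0"

```text
t: 41.1
position: [0.4262, -0.3433, 0.1244]
orientation: [-1.571, 0.0, -0.001]
wrist_force: [-0.5, 0.1, 0.3]
gripper_width: 0.0207
```

```bash
python3 - <<'E'
from h import *
from workcell import r
go(r.sense(),[0.426,-0.3427,0.1175],np.radians(0))
c=r.read_camera("scene"); pickle.dump(c,open(f"scene20.pkl","wb"))
x,y=proj(c,[[.4257,-.344,.1]])[0].astype(int)
crop(c,(x-35,y-35,x+35,y+35),8,f"scene20.png")
E
```

```text
pos [ 0.4262 -0.3433  0.1244] yaw -0.03 y axis [ 4.e-04 -6.e-04 -1.e+00] w 0.0207 F [-0.5  0.1  0.3] t 41.1
turn/8deg [ 0.004 -0.003  0.003]
shift/25mm [-0.01   0.277  0.024]
```

View pics/scene20.png

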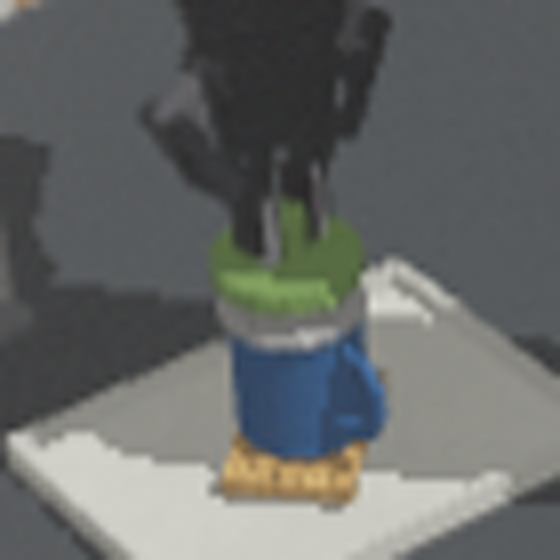

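>>> servo_tool:
  deltas: "0 0.1 0 0 0 0;0 0.1 0 0 0 0;0 0.04 0 0 0 0;0 0 0 0 0 0;0 0 0 0 0 0"

```text
t: 41.65
position: [0.426, -0.3431, 0.118]
orientation: [-1.571, 0.0, -0.0]
wrist_force: [0.1, -0.9, -0.3]
gripper_width: 0.0209
```

>>> servo_tool:
  deltas: "0 0.04 0 0 0 0;0 0 0 0 0 0;0 0 0 0 0 0"

```text
t: 41.95
position: [0.4262, -0.3432, 0.1173]
orientation: [-1.571, 0.0, -0.001]
wrist_force: [0.3, 0.3, 1.4]
gripper_width: 0.0212
```

>>> servo_tool:
  deltas: "0 0 0 0 0 0;0 0 0 0 0 0;0 0 0 0 0 0;0 0 0 0 0 0;0 0 0 0 0 0;0 -0.3 0 0 0 0;0 -0.8 0 0 0 0;0 -1 0 0 0 0;0 -1 0 0 0 0;0 -1 0 0 0 0"
  claw: 0.4

```text
t: 42.95
position: [0.426, -0.343, 0.2211]
orientation: [-1.571, 0.0, -0.0]
wrist_force: [0.6, -0.5, -1.4]
gripper_width: 0.06
```

>>> servo_tool:
  deltas: "0.6 0 1 0 0 0;0.6 0 1 0 0 0;0.6 0 1 0 0 0;0.6 0 1 0 0 0;0.6 0 1 0 0 0;0.6 0 1 0 0 0;0.6 0 1 0 0 0;0.6 0 1 0 0 0;0.6 0 1 0 0 0;0.6 0 1 0 0 0"

```text
t: 43.95
position: [0.5767, -0.092, 0.2202]
orientation: [-1.571, -0.0, -0.001]
wrist_force: [-0.2, -0.1, -0.9]
gripper_width: 0.0594
```

>>> servo_tool:
  deltas: "0.3 0 1 0 0 0;0.3 0 1 0 0 0;0.3 0 1 0 0 0;0.3 0 1 0 0 0;0.3 0 1 0 0 0;0.3 0 1 0 0 0;0 0 0 0 0 0;0 0 0 0 0 0"

```text
t: 44.75
position: [0.6211, 0.0572, 0.2198]
orientation: [-1.571, -0.001, 0.001]
wrist_force: [-0.2, 0.7, 0.3]
gripper_width: 0.0596
```

```bash
python3 - <<'E'
from h import *
from workcell import r
np.set_printoptions(precision=4,suppress=True)
go(r.sense())
for n in("scene","top"):
    c=r.read_camera(n); pickle.dump(c,open(f"{n}21.pkl","wb"))
    x,y=proj(c,[[.4257,-.344,.1]])[0].astype(int); print(x,y)
    crop(c,(x-40,y-40,x+40,y+40),7,f"{n}21.png")
    if n=="top":
        m=mask(c,(35,90,60),(75,255,255),(x-25,y-25,x+25,y+25)); h=cv2.convexHull(big(m)).reshape(-1,2)
        P=plane(c,h,.114)[:,:2]; print("lid",cv2.minEnclosingCircle(np.float32(P*1000)),cv2.fitEllipse(big(m)))
        cv2.imwrite("pics/topfull21.png",c["color"][:,:,::-1])
E
```

```text
pos [0.6211 0.0572 0.2198] yaw 0.06 y axis [-0.     -0.0005 -1.    ] w 0.0596 F [-0.2  0.7  0.3] t 44.75
turn/8deg [0. 0. 0.]
229 127
382 266
lid ((428.1365661621094, -342.51947021484375), 36.60234832763672) ((383.0330810546875, 266.035400390625), (25.2613582611084, 26.023738861083984), 115.01902770996094)
```

View pics/scene21.png

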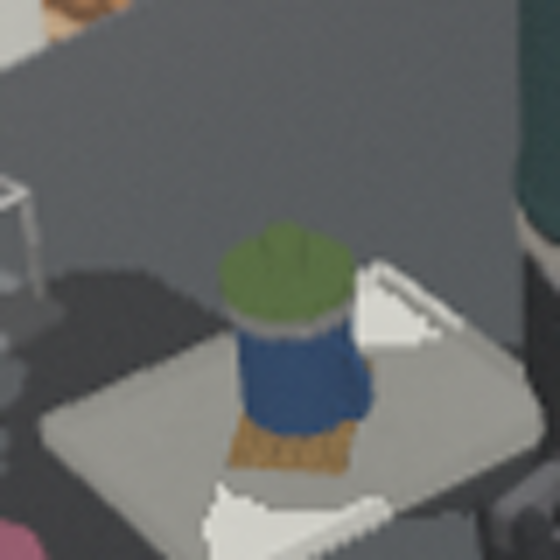

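View pics/top21.png

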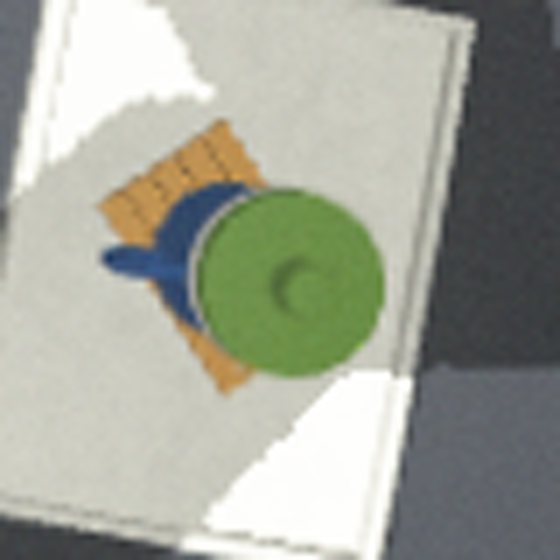

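View pics/topfull21.png

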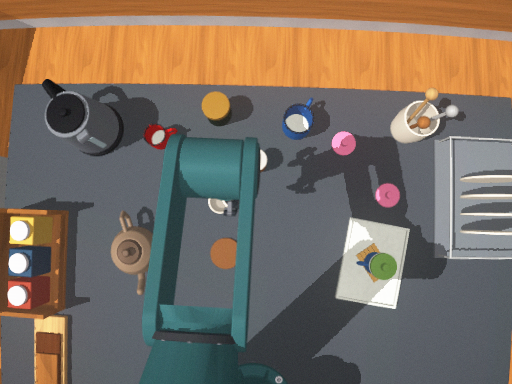

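```bash
python3 - <<'E'
from workcell import r
r.close_job()
E
```

```text
the job is handed in; nothing more can be done
```

I built the stack on the white tray in the required order: bamboo coaster, small blue mug, strainer, green lid. Each piece was set down with the jaws still closed and released before I fetched the next. I handed the job in with the clock at about 45 s of the 125 s allowed. No verdict is reported.

What the last checks showed, in metres from the top camera:

| Piece | Measured centre (x, y) |
|---|---|
| Tray | (0.4235, -0.343) |
| Coaster | (0.426, -0.344) |
| Mug | about (0.426, -0.343) |
| Strainer | (0.427, -0.344) |
| Lid | (0.428, -0.343) |

- **Fit:** All centres are well within the tolerances, and both final views show the lid lying level and the strainer hanging level. The mug and lid touched at the expected heights, within 1 mm, and so did the strainer.
- **Last measured:** The lid was measured in the final pictures. The coaster, mug and strainer centres come from pictures taken earlier in the build.
- **Other items:** I never reached for or touched the teapot, tea bowl, cork mat or honey jar. In the final picture the teapot and cork mat look unmoved, but the arm partly hides the bowl and honey jar, so I did not confirm those two.
- **Disagreement:** The scene camera placed things 4 to 6 mm farther in +y (7 mm for the strainer) than the top camera. I used the top camera and shifted about 2 mm in y, after comparing strainer and mug in both views, before lowering the strainer into the mug.

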